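Put the pressing weights on their own inlays

ROBOT

A 6-joint arm with a two-finger parallel gripper is mounted at the origin on the work surface. World frame = base frame: x ahead of the robot, y to its left, z up, the work surface at z = 0. Lengths are in m, angles in degrees, forces in N, time in s.
With the tool pointing down it reaches from about 0.375 to 0.825 m from the base axis. Payload 5.5 kg.
Tool frame: the origin (TCP) lies at the very end of the fingers, on their centre line; the grasp point (between the pads) lies ctrl.grasp_offset behind it (ctrl.grasp_offset is the distance from the TCP to the grasp point, in m); z points along the fingers, x is the direction in which the jaws open and shut, and the axes are right-handed (so a half turn about z gives the same grasp; the last joint's range is limited). The gripper opens to 85 mm and grips with 20 to 120 N. Pads are 22 mm wide; open, the fingers measure 114 mm over their backs; the gripper's body (76 mm by 85 mm) begins 54 mm behind the grasp point. The pads swing forward as they close: fully open they stand 13 mm farther back than shut.
Start: joints at [70.646, 17.962, -2.699, 69.339, 0, 90], TCP at [0.199, 0.566, 0.195] pointing down, gripper open.
Joint ranges: [-152.73, 152.73], [-39.44, 99.34], [-58.76, 71.6], [-118.89, 123.64], [-81.53, 83.1], [-180, 180]. Speed limits (degrees/s): [136.94, 136.94, 172.46, 180, 180, 180].

INTERFACE

Orientations are given as a 3x3 rotation matrix whose columns are the frame's x, y, z axes.
In Python, from bench import ctrl, viewer, ticket gives the robot as it stands.
- The arm moves only by the shell command python3 -m inch 'ROWS' [FORCE]. ROWS is JSON, a list of rows, each an object of numbers: "tx", "ty", "tz": the shift along the tool's x, y, z in mm; "rx", "ry", "rz": the turn, a rotation vector about the tool's x, y, z in rad; "grip": the finger opening in mm, from 0 to 85.4. A call has 1 to 5 rows; each row shifts and turns the pose as measured when the row begins, along the tool's axes as they then stand; what a row does not reach is not made up. A row lasts 1/12 s, in which the tool goes at most 41.7 mm and 7.16 degrees, less where a joint would pass 70% of its speed; a pose out of reach is approached as far as the arm can. A call with a gripper value outside its range is refused whole. The fingers move at their own pace and stop on an object; FORCE is the grip in N (left out, the last holds). Time passes only in rows, so rows that do not move let the fingers close. It gives the time, the measured TCP pose, the force and the opening at its end, in the units of the state.
- ctrl.observe(): the state, without advancing time (a new reading comes with each control period).
- viewer.camera(name): name is "side" or "top"; returns a dict with "img" (420x560x3 uint8, red, green, blue), "mtx" (3x3 intrinsics, pixels), "rvec" (rotation vector, rad) and "tvec" (3), from world to camera coordinates, as OpenCV has them. Camera axes: x right, y down, z forward; pixel columns grow to the right and rows downward; lengths in m; the calibration is good to about 2 mm. A picture is of the moment at which its call begins. There is no depth.
- ticket.close_job(): hands the job in, once; it reports no verdict.
The state is a dict: "time_s": time; "qpos": joint angles; "dq": joint speeds; "effort": joint torques, N m; "eef_pos": TCP position; "orientation": TCP orientation; "force": force on the tool from outside, world axes, zero at the start; "wrist_torque": the same for the moment, N m; "width": opening from 0.0 (shut) to 1.0 (fully open).
Only numpy, scipy, OpenCV 4.12 (cv2) and the standard library are available. Lean on these libraries where they do the work, as an engineer would, in place of code of your own. Each camera call takes 0.05 s, during which the arm holds its last target.

TASK

Fresh pearl inlays are setting under pressing weights, but the three weights stand on the wrong panels: move each one so that it stands upright in the middle of the panel whose white motif has the same shape as its steel foot (round on round, square on square, triangle on triangle; which way it is turned does not matter). Park one weight upright near the middle of the empty spare board on the way; the feet are sticky with glue, so never stand a weight on the bench, and set each one down rather than letting it drop. Leave the jar, the wax cylinder and the file where they are.

Things in the scene. Friction and masses are not known exactly. Their poses are not given: they have to be found in the camera images.
- weight_round_center (a point): Pressing weight, round foot: dark steel foot 14 mm thick, a disc 54 mm across; on its middle an upright wooden knob, 26 mm across, 46 mm high, to grip from above. 60 mm high over all, about 0.3 kg, loose. The point lies on its axis half-way up, 30 mm above its underside; the knob reaches from 16 mm below it to 30 mm above it. z up.
- weight_square_center (a point): Pressing weight, square foot: dark steel foot 14 mm thick, a 50 x 50 mm square, sides along its x and y; on its middle an upright wooden knob, 26 mm across, 46 mm high, to grip from above. 60 mm high over all, about 0.3 kg, loose. The point lies on its axis half-way up, 30 mm above its underside; the knob reaches from 16 mm below it to 30 mm above it. z up.
- weight_triangle_center (a point): Pressing weight, triangle foot: dark steel foot 14 mm thick, an equilateral triangle with 73 mm sides, a corner along +x; on its middle an upright wooden knob, 26 mm across, 46 mm high, to grip from above. 60 mm high over all, about 0.3 kg, loose. The point lies on its axis half-way up, 30 mm above its underside; the knob reaches from 16 mm below it to 30 mm above it. z up.
- panel_round_top (a point): Walnut panel with the round motif: dark board 120 x 120 mm, 12 mm thick, fixed to the bench, with a thin brass line at its edge and a white pearl motif let in flush, a disc 98 mm across, centred on the board. Its outline shows beside whatever foot stands on it. The point is the centre of its top face, 12 mm above the bench; z up, x and y along its sides.
- panel_square_top (a point): Walnut panel with the square motif: dark board 120 x 120 mm, 12 mm thick, fixed to the bench, with a thin brass line at its edge and a white pearl motif let in flush, a 92 x 92 mm square, centred on the board. Its outline shows beside whatever foot stands on it. The point is the centre of its top face, 12 mm above the bench; z up, x and y along its sides.
- panel_triangle_top (a point): Walnut panel with the triangle motif: dark board 120 x 120 mm, 12 mm thick, fixed to the bench, with a thin brass line at its edge and a white pearl motif let in flush, an equilateral triangle with 100 mm sides, centred on the board. Its outline shows beside whatever foot stands on it. The point is the centre of its top face, 12 mm above the bench; z up, x and y along its sides.
- spare_board_top (a point): Spare board: plain dark walnut board without motif or brass line, 120 x 120 mm, 12 mm thick, fixed to the bench, empty at the start. The point is the centre of its top face, 12 mm above the bench; z up, x and y along its sides.
- glue_jar_center (a point): Bystander: closed jar of brown glass with a grey lid, 64 mm across, 85 mm high, standing loose. The point is its centre, half-way up.
- wax_roll_center (a point): Bystander: plain white upright cylinder of wax, 50 mm across, 70 mm high, standing loose. The point is its centre, half-way up.
- file_center (a point): Bystander: small file lying loose, 140 mm long, 12 mm wide and 12 mm high, wooden handle towards its -x, steel blade towards its +x. The point is its middle, 6 mm above the bench.
Not all that is in view belongs to the job. Leave any orange look-alike of the part that bears panel_triangle_top alone.

How it is judged:
By the outcome, as a careful person would: the job done as asked, in the order asked, and still so for the second after the job is handed in, with the robot touching nothing.
It also fails if it takes over 90 s, if anything falls off the work surface, if the arm or the gripper's body presses on something with over 40 N, if the wrist force passes 120 N, or if a joint passes its speed limit or range.

## Working session

There is one attempt and no reset: what is moved stays moved. The work goes in short steps, Python scripts to look and compute and a shell command to move; the robot and the scene stay as the last step left them, time stands still between calls to the robot, and variables do not carry over. Pictures are saved under pics/ and viewed, and the job is handed in when it is done.

```bash
ls; mkdir -p pics
python3 - <<'E'
from bench import ctrl, viewer
import cv2
s=ctrl.observe();print(s,ctrl.grasp_offset)
for n in("top","side"):
    c=viewer.camera(n);cv2.imwrite(f"pics/{n}0.png",c["img"][:,:,::-1]);print(n,c["mtx"],c["rvec"],c["tvec"])
E
```

```text
pics
{'time_s': 0.0, 'qpos': array([ 7.06461799e+01,  1.80047172e+01, -2.75456283e+00,  6.93394741e+01,
       -1.35902171e-03,  9.00027823e+01]), 'dq': array([ 0.08968809, -0.05502589,  0.02884673, -0.0752933 , -0.09128132,
       -0.03705955]), 'effort': array([-7.59376799e-04, -5.39596510e+01,  3.39745116e+01,  1.92036194e-02,
       -2.02775523e-04,  9.40465753e-06]), 'eef_pos': array([0.19863571, 0.56548478, 0.19392655]), 'orientation': array([[ 3.31446118e-01,  9.43473990e-01, -5.48818038e-04],
       [ 9.43472575e-01, -3.31446571e-01, -1.63404488e-03],
       [-1.72358270e-03,  2.38030651e-05, -9.99998514e-01]]), 'force': array([-0.71727904,  0.52165242,  0.03700433]), 'wrist_torque': array([ 0.00800974, -0.01925432,  0.03604548]), 'width': 1.0039438650641699} 0.0187
top [[417.56158054   0.         275.34640445]
 [  0.         417.56158054 213.11370984]
 [  0.           0.           1.        ]] [ 2.13657401 -2.16737832  0.13333724] [0.00348508 0.46036726 0.98089991]
side [[437.34342341   0.         274.40488781]
 [  0.         437.34342341 209.67575155]
 [  0.           0.           1.        ]] [ 0.7894108  -2.50191496  1.21937094] [0.3494018  0.20852839 0.69611989]
```

View pics/top0.png

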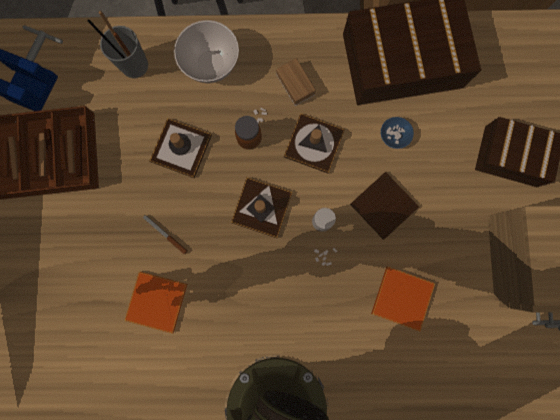

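View pics/side0.png

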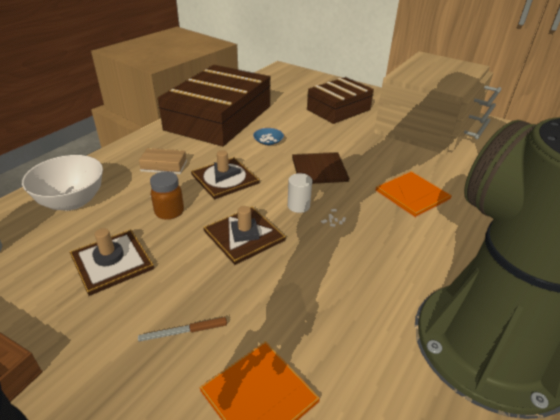

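```bash
cat > h.py <<'E'
from bench import ctrl, viewer
import cv2, numpy as np
def cam(n):
    c=viewer.camera(n);R=cv2.Rodrigues(c["rvec"])[0];c["R"]=R;c["C"]=-R.T@np.ravel(c["tvec"]);return c
def ray(c,uv,z):
    d=c["R"].T@np.linalg.solve(c["mtx"],[uv[0],uv[1],1.]);return c["C"]+d*(z-c["C"][2])/d[2]
def proj(c,p):
    return cv2.projectPoints(np.array(p,float).reshape(-1,3),c["rvec"],c["tvec"],c["mtx"],None)[0].reshape(-1,2)
def crop(c,u0,v0,w,h,k,name):
    cv2.imwrite("pics/"+name,cv2.resize(c["img"][v0:v0+h,u0:u0+w,::-1],None,fx=k,fy=k,interpolation=cv2.INTER_CUBIC))
E
python3 - <<'E'
from h import *
for n in("top","side"):
    c=cam(n);print(n,c["C"],c["R"][2],proj(c,[[.199,.566,.195],[0,0,0],[.4,0,0],[.4,.3,0]]))
    if n=="top": crop(c,120,90,320,160,2.5,"topc0.png")
    else: crop(c,60,130,300,150,2.6,"sidec0.png")
E
```

```text
top [ 0.33007617 -0.00771068  1.03203928] [ 0.12891549  0.00455712 -0.99164511] [[-14.60703057 339.13133981]
 [276.82997712 409.08852658]
 [274.50735399 238.89377354]
 [153.35371588 240.62977733]]
side [0.05695162 0.54654621 0.59007827] [ 0.43923798 -0.65067809 -0.61942555] [[ 76.36509597 608.65351169]
 [493.91963471 340.68553848]
 [284.61078381 241.84328687]
 [177.33704129 348.76504821]]
```

View pics/topc0.png

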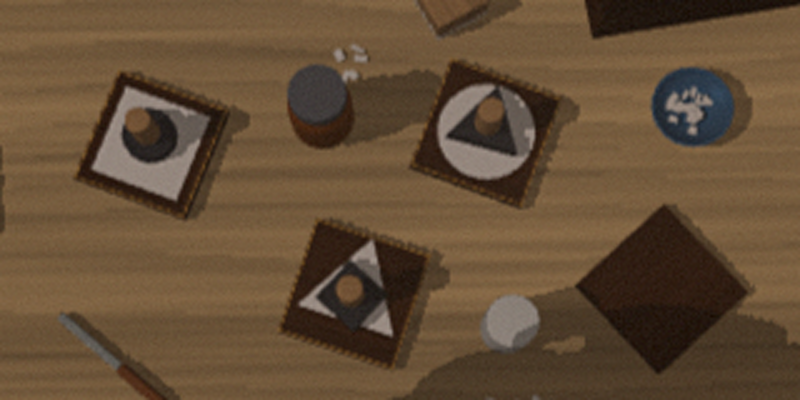

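View pics/sidec0.png

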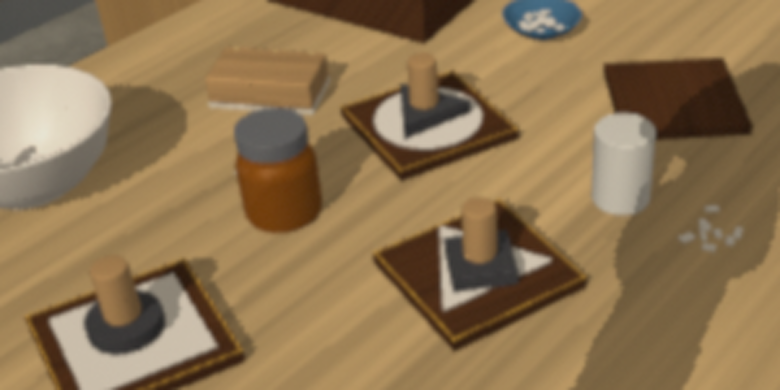

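Run:
```python
from h import *
from scipy.optimize import least_squares
T=cam("top");S=cam("side")
tp=lambda L:[(120+a/2.5,90+b/2.5) for a,b in L]; sp=lambda L:[(60+a/2.6,130+b/2.6) for a,b in L]
top=dict(sq=[(122,72),(228,107),(186,217),(78,178)],rd=[(452,61),(559,97),(522,207),(412,166)],tr=[(320,220),(428,257),(394,368),(281,331)],spare=[(665,206),(750,288),(659,372),(576,287)])
side=dict(rd=[(452,73),(518,131),(402,174),(342,112)],tr=[(501,202),(587,279),(455,343),(375,257)],spare=[(725,60),(750,127),None,(604,64)])
for k,L in top.items():
    w=np.array([ray(T,p,.012)[:2] for p in tp(L)])
    print(k,w.mean(0).round(4),"sides",np.linalg.norm(w-np.roll(w,-1,0),axis=1).round(3),"yaw",np.degrees(np.arctan2(*(w[1]-w[0])[::-1])).round(1))
    if k in side:
        ws=np.array([ray(S,p,.012)[:2] for p in sp([q for q in side[k] if q])]);print("   side",ws.mean(0).round(4), ws.round(3).tolist())
kt=dict(round=(138,122),tri=(491,104),sqr=(350,288)); ks=dict(round=(110,267),tri=(422,64),sqr=(480,210))
for k in kt:
    print(k,ray(T,tp([kt[k]])[0],.072).round(4),ray(S,sp([ks[k]])[0],.072).round(4))
for k,p,z in(("jar",(319,95),.085),("wax",(512,318),.07)): print(k,ray(T,tp([p])[0],z).round(3))
print("bowl blue",ray(T,tp([(693,106)])[0],.02).round(3))
```

```text
sq [0.6335 0.2313] sides [0.115 0.12  0.117 0.118] yaw -109.6
rd [ 0.6393 -0.104 ] sides [0.114 0.12  0.117 0.117] yaw -110.3
   side [ 0.6332 -0.0966] [[0.668, -0.173], [0.558, -0.131], [0.6, -0.021], [0.707, -0.061]]
tr [0.4773 0.029 ] sides [0.114 0.115 0.117 0.117] yaw -110.1
   side [0.4727 0.0357] [[0.509, -0.039], [0.398, -0.001], [0.437, 0.11], [0.546, 0.073]]
spare [ 0.4786 -0.2736] sides [0.116 0.124 0.115 0.122] yaw -136.4
   side [ 0.4719 -0.2937] [[0.466, -0.35], [0.392, -0.259], [0.558, -0.273]]
round [0.6365 0.2323 0.072 ] [0.6355 0.2351 0.072 ]
tri [ 0.6488 -0.1036  0.072 ] [ 0.635  -0.0947  0.072 ]
sqr [0.474  0.0321 0.072 ] [0.4685 0.0381 0.072 ]
jar [0.656 0.059 0.085]
wax [ 0.444 -0.118  0.07 ]
bowl blue [ 0.661 -0.311  0.02 ]
```

Run:
```python
from h import *
T=cam("top");S=cam("side")
for c,n,box in((T,"top",[(145,110,75,75,"sq"),(278,105,75,75,"rd"),(226,170,75,75,"tr"),(345,165,80,80,"sp")]),(S,"side",[(65,220,95,80,"sq"),(185,135,80,65,"rd"),(197,195,95,75,"tr"),(285,145,70,45,"sp")])):
    tiles=[]
    for u,v,w,h,k in box:
        t=cv2.resize(c["img"][v:v+h,u:u+w,::-1],(400,300),interpolation=cv2.INTER_CUBIC); tiles.append(t)
    cv2.imwrite(f"pics/{n}tiles.png",np.vstack([np.hstack(tiles[:2]),np.hstack(tiles[2:])]))
```

```text
(no output)
```

View pics/toptiles.png

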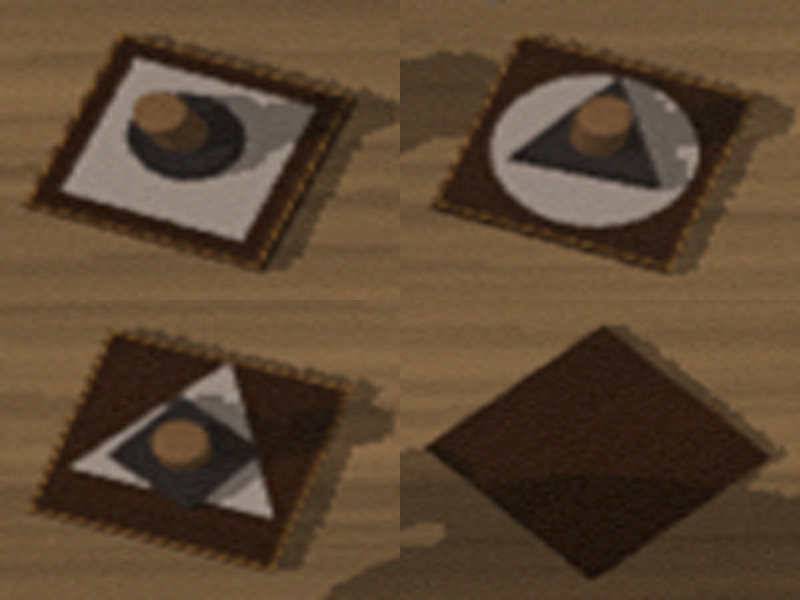

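View pics/sidetiles.png

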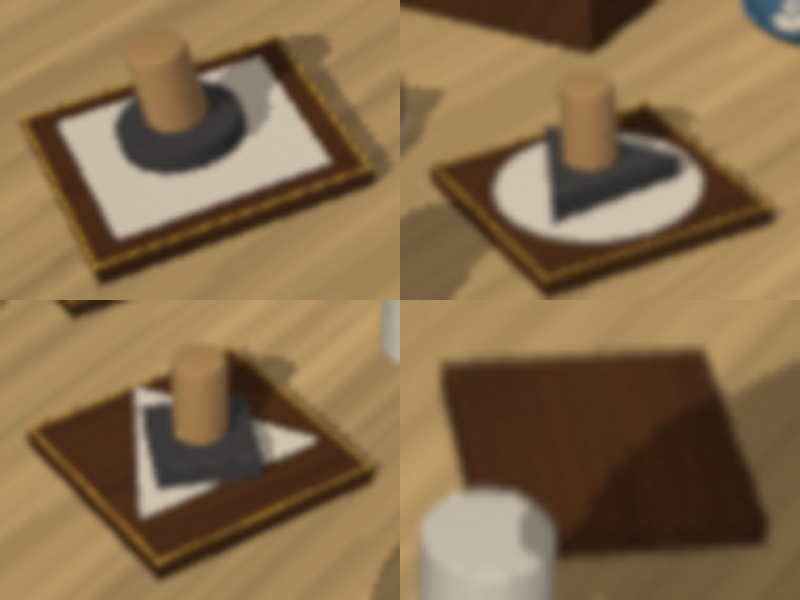

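```bash
cat > fit.py <<'E'
from h import *
from scipy.optimize import least_squares
T=cam("top");S=cam("side")
B=dict(T=dict(sq=(145,110,75,75),rd=(278,105,75,75),tr=(226,170,75,75),sp=(345,165,80,80)),S=dict(sq=(65,220,95,80),rd=(185,135,80,65),tr=(197,195,95,75),sp=(285,145,70,45)))
O=dict(sq=(0,0),rd=(400,0),tr=(0,300),sp=(400,300))
def px(c,k,p):
    u,v,w,h=B[c][k];a,b=p[0]-O[k][0],p[1]-O[k][1]
    return [u+(a+.5)*w/400-.5,v+(b+.5)*h/300-.5]
CT=dict(sq=[(125,38),(353,98),(262,267),(28,205)],rd=[(520,38),(750,98),(675,270),(436,207)],tr=[(110,332),(350,388),(272,568),(35,512)],sp=[(604,326),(775,455),(590,578),(428,447)])
CS=dict(sq=[(280,40),(375,170),(100,268),(22,122)],rd=[(648,105),(775,212),(548,282),(432,172)],tr=[(232,352),(375,468),(157,565),(30,432)],sp=[(703,350),(768,522),None,(443,362)])
MT=[(133,57),(315,107),(244,242),(62,190)];MS=[(265,55),(332,163),(117,240),(58,125)]
KT=dict(sq=(158,112),rd=(605,115),tr=(182,440));KS=dict(sq=(157,45),rd=(586,82),tr=(200,360))
ks=["sq","rd","tr","sp"];x0=[.634,.23,np.radians(-110),.639,-.1,np.radians(-110),.477,.03,np.radians(-110),.479,-.274,np.radians(-136)]+[.636,.232,.64,-.1,.474,.032]+[0]*12
def sqr(x,y,a,h,z=.012):
    # corners so that c0->c1 direction = a ; clockwise order
    d=np.array([np.cos(a),np.sin(a)]);n=np.array([d[1],-d[0]])
    q=[-d*h-n*h,d*h-n*h,d*h+n*h,-d*h+n*h]
    return [[x+e[0],y+e[1],z] for e in q]
def pr(c,d,P):
    C=c["C"]+d[:3];R=cv2.Rodrigues(np.array(d[3:]))[0]@c["R"];q=(np.array(P)-C)@R.T
    return (q[:,:2]/q[:,2:])@np.diag([c["mtx"][0,0],c["mtx"][1,1]])+c["mtx"][:2,2]
def res(x,full=False):
    P=[];cs=[];uv=[]
    for i,k in enumerate(ks):
        q=sqr(*x[3*i:3*i+3],.06);m=sqr(*x[3*i:3*i+3],.046)
        for c,D,M in(("T",CT,MT),("S",CS,MS)):
            for p,o in zip(q,D[k]):
                if o: P.append(p);cs.append(c);uv.append(px(c,k,o))
            if k=="sq":
                for p,o in zip(m,M): P.append(p);cs.append(c);uv.append(px(c,k,o))
    for i,k in enumerate(ks[:3]):
        for c,D in(("T",KT),("S",KS)): P.append([*x[12+2*i:14+2*i],.072]);cs.append(c);uv.append(px(c,k,D[k]))
    P=np.array(P);cs=np.array(cs);uv=np.array(uv);e=np.zeros_like(uv)
    for c,cc,d in(("T",T,x[18:24]),("S",S,x[24:30])): e[cs==c]=pr(cc,d,P[cs==c])-uv[cs==c]
    if full: return cs,e
    pri=np.concatenate([x[18:21]/.002,x[21:24]/.004,x[24:27]/.002,x[27:30]/.004])
    return np.concatenate([(e/.6).ravel(),pri])
r=least_squares(res,x0,loss="soft_l1");x=r.x
if __name__=="__main__":
    for i,k in enumerate(ks): print(k,x[3*i:3*i+2].round(4),np.degrees(x[3*i+2]).round(1))
    for i,k in enumerate(["round","tri","square"]): print(k,x[12+2*i:14+2*i].round(4))
    print("cam",x[18:].round(4)); cs,e=res(x,True)
    print("rms T,S",[np.sqrt((e[cs==c]**2).mean()).round(2) for c in "TS"], "max",abs(e).max().round(2))
    J=r.jac;cov=np.linalg.inv(J.T@J);print("sd mm",(1e3*np.sqrt(np.diag(cov))[:18]).round(1))
    np.save("fit.npy",x)
E
python3 fit.py
```

```text
sq [0.6465 0.2326] -197.1
rd [ 0.6288 -0.1235] -120.0
tr [0.4841 0.0286] -174.0
sp [ 0.4493 -0.2705] -147.2
round [0.6713 0.2155]
tri [ 0.6363 -0.1236]
square [0.4823 0.0309]
cam [ 0.0002  0.0003  0.0022 -0.0017  0.0011 -0.1248 -0.0002 -0.0003  0.0037
 -0.0048  0.0067  0.0006]
rms T,S [np.float64(18.86), np.float64(15.16)] max 55.48
sd mm [ 4.6  4.  27.9  5.3  5.  24.   4.2  4.1 25.4  5.8  4.3 17.4  4.8  4.4
  6.6  4.8  4.1  4. ]
```

```bash
python3 - <<'E'
s=open('fit.py').read()
s=s.replace("ks=[\"sq\"","CS={k:[v[3]]+v[:3] for k,v in CS.items()};MS=[MS[3]]+MS[:3]\nks=[\"sq\"",1)
open('fit.py','w').write(s)
E
python3 fit.py
```

```text
sq [0.6373 0.2332] -111.3
rd [ 0.6432 -0.1053] -111.0
tr [0.481  0.0301] -108.9
sp [ 0.4822 -0.2753] -138.8
round [0.6432 0.2325]
tri [ 0.648  -0.1051]
square [0.4774 0.0314]
cam [ 0.     -0.0004  0.0025 -0.0023 -0.0011 -0.0007 -0.      0.0004  0.0011
 -0.0039  0.0017  0.    ]
rms T,S [np.float64(0.59), np.float64(0.53)] max 1.68
sd mm [ 3.3  2.8  6.9  3.6  3.2  8.5  3.2  2.8  7.8  3.6  3.5 11.3  3.5  2.9
  3.7  3.3  3.2  2.8]
```

```bash
python3 -m inch '[{"rz":-0.113},{"rz":-0.113},{"rz":-0.112},{"tx":-30,"ty":15},{"tx":-36,"ty":18}]' 60
```

```text
schema error: expected keys tx, ty, tz, rx, ry, rz, grip
```

```bash
python3 -m inch '[{"tx":0,"ty":0,"tz":0,"rx":0,"ry":0,"rz":-0.113,"grip":85},{"tx":0,"ty":0,"tz":0,"rx":0,"ry":0,"rz":-0.113,"grip":85},{"tx":0,"ty":0,"tz":0,"rx":0,"ry":0,"rz":-0.112,"grip":85},{"tx":-30,"ty":15,"tz":0,"rx":0,"ry":0,"rz":0,"grip":85},{"tx":-36,"ty":18,"tz":0,"rx":0,"ry":0,"rz":0,"grip":85}]' 60
```

```text
time_s: 1.02
eef_pos: [0.231, 0.505, 0.194]
orientation: [[-0.024, 1.0, -0.001], [1.0, 0.024, 0.003], [0.003, -0.001, -1.0]]
force: [0.9, 0.8, -0.2]
width: 0.996
```

```bash
python3 -m inch '[{"tx":-37,"ty":18,"tz":0,"rx":0,"ry":0,"rz":0.024,"grip":85},{"tx":-37,"ty":18,"tz":0,"rx":0,"ry":0,"rz":0,"grip":85},{"tx":-37,"ty":18,"tz":0,"rx":0,"ry":0,"rz":0,"grip":85},{"tx":-37,"ty":18,"tz":0,"rx":0,"ry":0,"rz":0,"grip":85},{"tx":-37,"ty":18,"tz":0,"rx":0,"ry":0,"rz":0,"grip":85}]' && python3 -m inch '[{"tx":-37,"ty":20,"tz":0,"rx":0,"ry":0,"rz":0,"grip":85},{"tx":-37,"ty":20,"tz":0,"rx":0,"ry":0,"rz":0,"grip":85},{"tx":-37,"ty":20,"tz":0,"rx":0,"ry":0,"rz":0,"grip":85},{"tx":-37,"ty":20,"tz":0,"rx":0,"ry":0,"rz":0,"grip":85},{"tx":-37,"ty":20,"tz":0,"rx":0,"ry":0,"rz":0,"grip":85}]'
```

```text
time_s: 1.43
eef_pos: [0.3229, 0.3168, 0.193]
orientation: [[-0.006, 1.0, 0.001], [1.0, 0.006, 0.005], [0.005, 0.001, -1.0]]
force: [1.6, 1.0, 0.6]
width: 0.997
time_s: 1.85
eef_pos: [0.4216, 0.1331, 0.194]
orientation: [[-0.008, 1.0, 0.006], [1.0, 0.008, 0.007], [0.007, 0.006, -1.0]]
force: [1.7, -0.6, -0.7]
width: 0.999
```

```bash
python3 -m inch '[{"tx":-34,"ty":19,"tz":0,"rx":0.006,"ry":-0.007,"rz":0.008,"grip":85},{"tx":-34,"ty":19,"tz":0,"rx":0,"ry":0,"rz":0,"grip":85},{"tx":-34,"ty":18,"tz":0,"rx":0,"ry":0,"rz":0,"grip":85},{"tx":0,"ty":0,"tz":20,"rx":0,"ry":0,"rz":0,"grip":85},{"tx":0,"ty":0,"tz":20,"rx":0,"ry":0,"rz":0,"grip":85}]'
python3 - <<'E'
from h import *
s=ctrl.observe();print(s["eef_pos"])
T=cam("top");S=cam("side")
crop(T,180,100,200,150,4,"t1.png");crop(S,150,80,200,200,3,"s1.png")
print(proj(T,s["eef_pos"]),proj(S,s["eef_pos"]))
E
```

```text
time_s: 2.27
eef_pos: [0.4874, 0.0174, 0.1584]
orientation: [[0.011, 1.0, 0.013], [1.0, -0.011, -0.002], [-0.002, 0.013, -1.0]]
force: [-0.0, 0.8, -0.5]
width: 0.999
[0.48738784 0.01739111 0.15843866]
[[265.13092948 192.83367796]] [[242.04213076 164.32637182]]
```

View pics/t1.png

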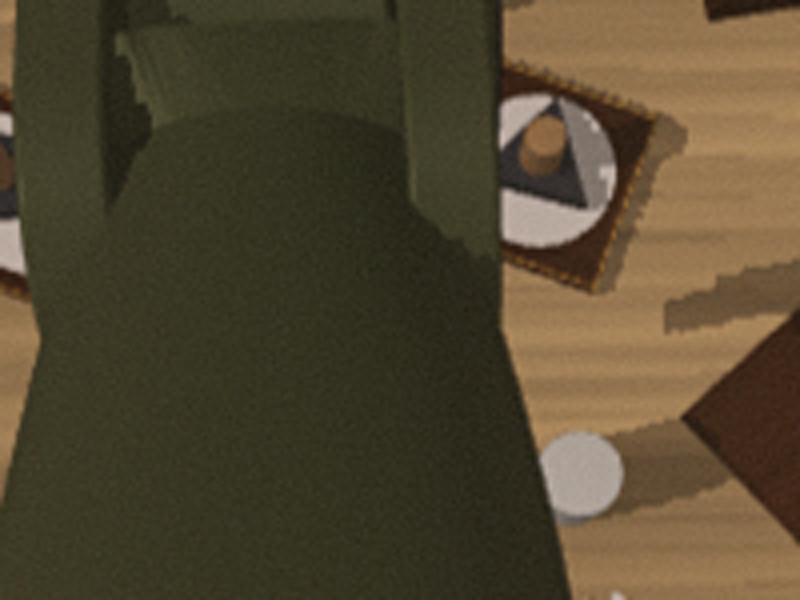

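View pics/s1.png

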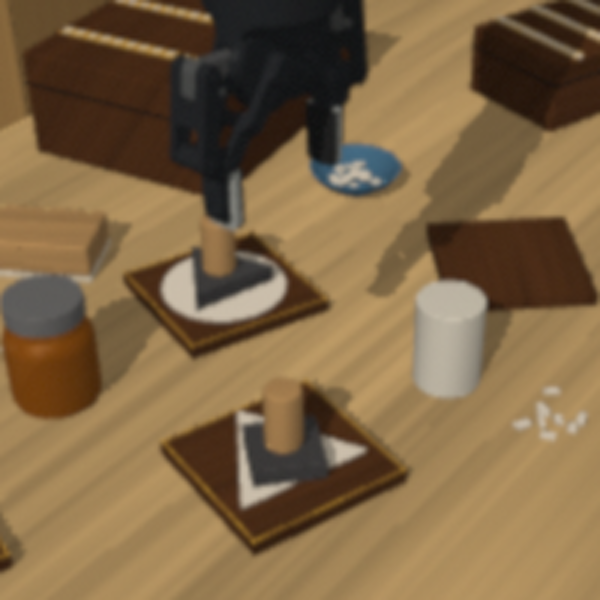

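Run:
```python
from fit import *
s=ctrl.observe();p=s["eef_pos"];R=s["orientation"];print(p,R[:,2])
for z in(0,.013,.026):
    for w in(-.0425,-.055,.0425,.055):
      for d in (-.011,.011):
        q=p+R[:,0]*w+R[:,1]*d-R[:,2]*z
        print(z,w,d,((pr(S,x[24:30],[q])[0]-[150,80])*3).round(0))
```

```text
[0.4854077  0.01966382 0.15845183] [ 0.00987332 -0.00164002 -0.99994991]
0 -0.0425 -0.011 [335. 238.]
0 -0.0425 0.011 [307. 227.]
0 -0.055 -0.011 [347. 230.]
0 -0.055 0.011 [319. 219.]
0 0.0425 -0.011 [249. 300.]
0 0.0425 0.011 [220. 287.]
0 0.055 -0.011 [235. 310.]
0 0.055 0.011 [206. 297.]
0.013 -0.0425 -0.011 [335. 220.]
0.013 -0.0425 0.011 [307. 209.]
0.013 -0.055 -0.011 [347. 212.]
0.013 -0.055 0.011 [319. 201.]
0.013 0.0425 -0.011 [248. 282.]
0.013 0.0425 0.011 [219. 269.]
0.013 0.055 -0.011 [234. 291.]
0.013 0.055 0.011 [205. 278.]
0.026 -0.0425 -0.011 [335. 202.]
0.026 -0.0425 0.011 [307. 191.]
0.026 -0.055 -0.011 [347. 194.]
0.026 -0.055 0.011 [319. 183.]
0.026 0.0425 -0.011 [247. 263.]
0.026 0.0425 0.011 [217. 250.]
0.026 0.055 -0.011 [233. 272.]
0.026 0.055 0.011 [203. 260.]
```

Run:
```python
from fit import *
s=ctrl.observe();p=s["eef_pos"];R=s["orientation"];print(p,R[:,2])
c=cam("side");im=c["img"].copy()
im=cv2.resize(im[60:260,140:340],None,fx=3,fy=3,interpolation=cv2.INTER_CUBIC)
for z,col in((0,(255,0,0)),(.013,(255,255,0)),(.0187,(0,255,0)),(.1,(0,255,255))):
  for w in(-.0425,0,.0425):
    q=p+R[:,0]*w-R[:,2]*z; a=((pr(S,x[24:30],[q])[0]-[140,60])*3).astype(int)
    cv2.circle(im,tuple(int(i) for i in a),4,col,-1)
cv2.imwrite("pics/s2.png",im[:,:,::-1])
```

```text
[0.48629862 0.02018738 0.159397  ] [ 0.01209463 -0.00161477 -0.99992555]
```

View pics/s2.png

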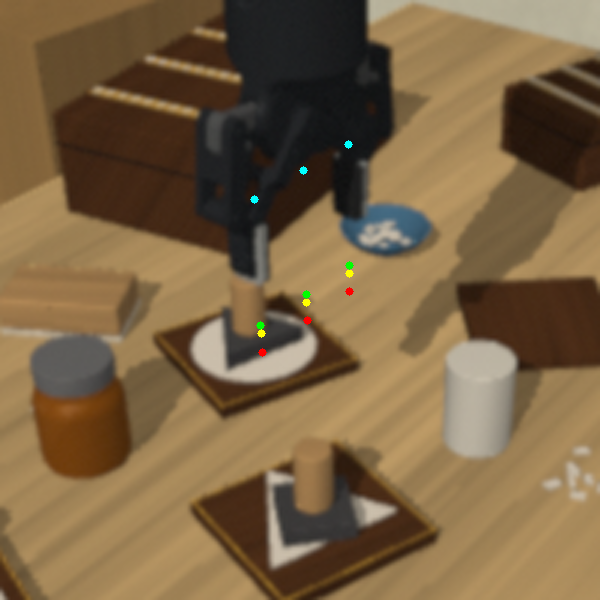

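```bash
python3 -m inch '[{"tx":0,"ty":0,"tz":0,"rx":0,"ry":0,"rz":0,"grip":26},{"tx":0,"ty":0,"tz":0,"rx":0,"ry":0,"rz":0,"grip":26},{"tx":0,"ty":0,"tz":0,"rx":0,"ry":0,"rz":0,"grip":26},{"tx":0,"ty":0,"tz":0,"rx":0,"ry":0,"rz":0,"grip":26},{"tx":0,"ty":0,"tz":0,"rx":0,"ry":0,"rz":0,"grip":26}]'
cat > look.py <<'E'
from fit import *
import sys
def look(name,u=140,v=60,w=200,h=200,k=3,half=.013):
    s=ctrl.observe();p=s["eef_pos"];R=s["orientation"];print(p.round(4),R[:,2].round(3),"w",round(s["width"],3),"F",s["force"].round(1),"t",s["time_s"])
    c=cam("side");im=cv2.resize(c["img"][v:v+h,u:u+w],None,fx=k,fy=k,interpolation=cv2.INTER_CUBIC)
    for z,col in((0,(255,0,0)),(.0187,(0,255,0)),(.0727,(0,255,255))):
      for w_ in(-half,0,half):
        q=p+R[:,0]*w_-R[:,2]*z; a=((pr(S,x[24:30],[q])[0]-[u,v])*k)
        cv2.circle(im,tuple(int(i) for i in a),2,col,-1)
    cv2.imwrite("pics/"+name,im[:,:,::-1])
if __name__=="__main__": look(sys.argv[1],*[int(a) for a in sys.argv[2:7]])
E
python3 look.py s3.png
```

```text
time_s: 3.03
eef_pos: [0.4879, 0.0226, 0.1627]
orientation: [[0.002, 1.0, 0.018], [1.0, -0.002, -0.001], [-0.001, 0.018, -1.0]]
force: [0.8, -0.1, -0.6]
width: 0.308
[0.4879 0.0225 0.1626] [ 0.017 -0.001 -1.   ] w 0.307 F [0.1 0.1 0.4] t 3.1333
```

View pics/s3.png

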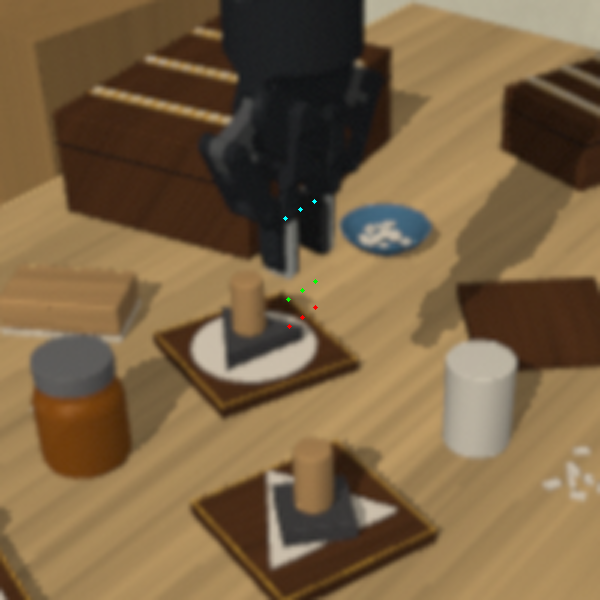

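Run:
```python
from h import *
c=cam("top");crop(c,200,90,260,195,3,"t3.png")
c=cam("side");crop(c,220,100,160,120,5,"s3b.png")
```

```text
(no output)
```

View pics/t3.png

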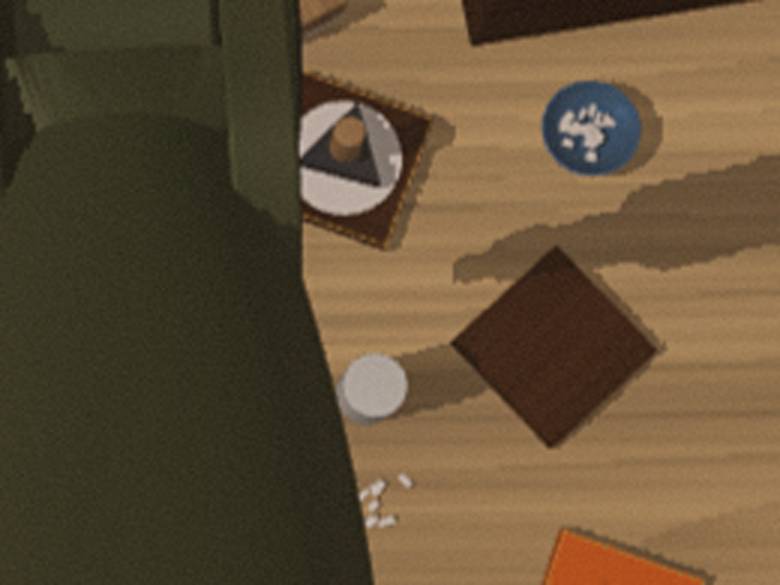

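View pics/s3b.png

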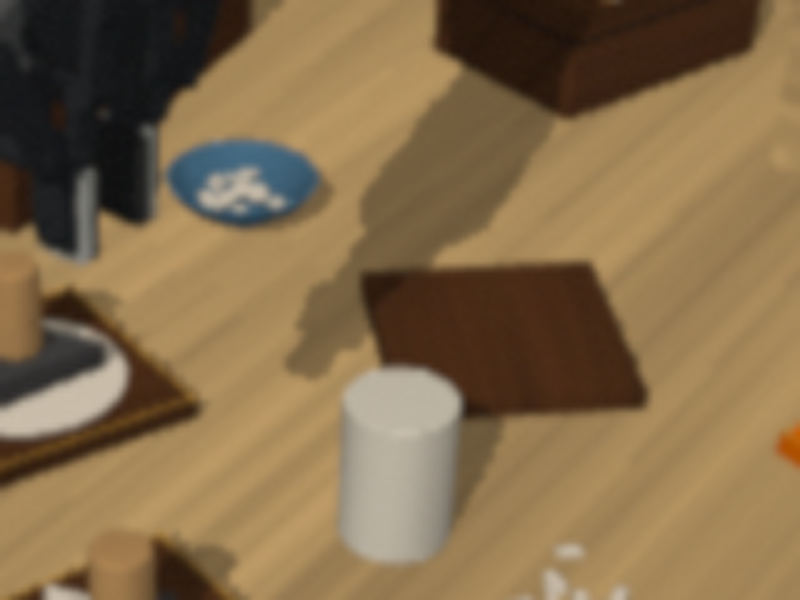

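Run:
```python
from fit import *
def rt(uv,z,d=x[18:24],c=T):
    C=c["C"]+d[:3];R=cv2.Rodrigues(np.array(d[3:]))[0]@c["R"];r=R.T@np.linalg.solve(c["mtx"],[uv[0],uv[1],1.]);return (C+r*(z-C[2])/r[2])[:2]
sl=[]
for n,uv,k in(("round",(120+247/2.5,90+117/2.5),x[12:14]),("tri",(351.7,133.75),x[14:16]),("sq",(299.2,200),x[16:18])):
    v=rt(uv,0)-k;L=np.linalg.norm(v);print(n,v.round(3),((L-.013)/.072).round(3)); sl.append(v/L*(L-.013)/.072)
sl=np.mean(sl,0);print(sl)
sh=rt((200+453/3,90+270/3),0);print("shadow tip",sh)
s=ctrl.observe();p=s["eef_pos"]
for h in(.15,.163,.19,.2,.21): print(h,sh-sl*h, pr(S,x[24:30],[[*(sh-sl*h),h]]))
print(p, "obs tip mid", 140+300/3,60+262/3)
```

```text
round [ 0.023 -0.095] 1.178
tri [ 0.021 -0.098] 1.21
sq [ 0.022 -0.096] 1.19
[ 0.26537273 -1.1630778 ]
shadow tip [ 0.54827385 -0.19664075]
0.15 [ 0.50846794 -0.02217908] [[247.08993105 157.78680832]]
0.163 [ 0.50501809 -0.00705907] [[243.46550834 155.80892847]]
0.19 [0.49785303 0.02434403] [[235.36407018 151.38790131]]
0.2 [0.4951993  0.03597481] [[232.1478672  149.63279061]]
0.21 [0.49254557 0.04760559] [[228.80423074 147.80813833]]
[0.48769711 0.02227208 0.16231184] obs tip mid 240.0 147.33333333333331
```

```bash
python3 -m inch '[{"tx":4,"ty":-5,"tz":15,"rx":0.017,"ry":0,"rz":0,"grip":85},{"tx":4,"ty":-5,"tz":15,"rx":0,"ry":0,"rz":0,"grip":85},{"tx":0,"ty":0,"tz":15,"rx":0,"ry":0,"rz":0,"grip":85},{"tx":0,"ty":0,"tz":8,"rx":0,"ry":0,"rz":0,"grip":85},{"tx":0,"ty":0,"tz":0,"rx":0,"ry":0,"rz":0,"grip":85}]'; python3 look.py s4.png
```

```text
time_s: 3.8
eef_pos: [0.4769, 0.031, 0.1048]
orientation: [[0.003, 1.0, -0.003], [1.0, -0.003, -0.001], [-0.001, -0.003, -1.0]]
force: [-1.5, 0.1, 0.0]
width: 0.981
[0.4779 0.031  0.1064] [-0.001 -0.001 -1.   ] w 0.997 F [ 0.4 -0.9  0.1] t 3.9
```

View pics/s4.png

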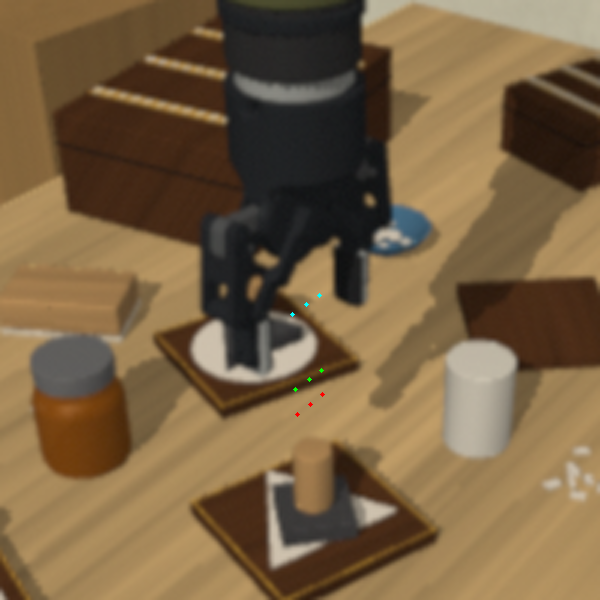

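```bash
python3 -m inch '[{"tx":0,"ty":0,"tz":20,"rx":0,"ry":0,"rz":0,"grip":85},{"tx":0,"ty":0,"tz":20,"rx":0,"ry":0,"rz":0,"grip":85},{"tx":0,"ty":0,"tz":15,"rx":0,"ry":0,"rz":0,"grip":85},{"tx":0,"ty":0,"tz":13,"rx":0,"ry":0,"rz":0,"grip":85},{"tx":0,"ty":0,"tz":0,"rx":0,"ry":0,"rz":0,"grip":85}]'; python3 look.py s5.png
```

```text
time_s: 4.37
eef_pos: [0.4855, 0.0311, 0.0424]
orientation: [[0.004, 1.0, 0.012], [1.0, -0.004, 0.0], [0.0, 0.012, -1.0]]
force: [-0.2, -0.1, -0.1]
width: 0.998
[0.4869 0.0312 0.0444] [ 0.014  0.    -1.   ] w 1.0 F [ 1.3 -0.1 -0. ] t 4.4667
```

View pics/s5.png

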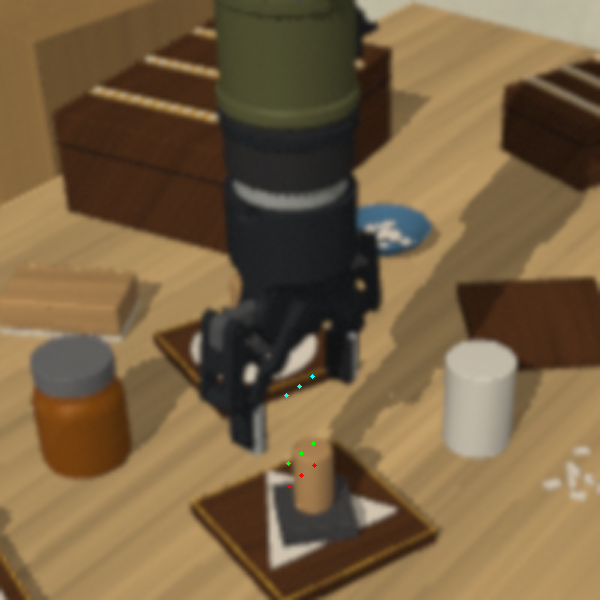

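```bash
python3 -m inch '[{"tx":0,"ty":-6,"tz":0,"rx":0.014,"ry":0,"rz":0,"grip":85},{"tx":0,"ty":-6,"tz":0,"rx":0.003,"ry":0,"rz":0,"grip":85},{"tx":0,"ty":-2,"tz":10,"rx":0.004,"ry":0,"rz":0,"grip":85},{"tx":0,"ty":-2,"tz":10,"rx":0.004,"ry":0,"rz":0,"grip":85},{"tx":0,"ty":0,"tz":0,"rx":0,"ry":0,"rz":0,"grip":85}]'; python3 look.py s6.png
```

```text
time_s: 4.93
eef_pos: [0.4736, 0.0316, 0.0276]
orientation: [[0.004, 1.0, -0.004], [1.0, -0.004, 0.001], [0.001, -0.004, -1.0]]
force: [-0.6, -0.8, -0.0]
width: 0.994
[0.4745 0.0316 0.0286] [-0.003  0.001 -1.   ] w 0.995 F [-0.8  0.3 -0.9] t 5.0333
```

View pics/s6.png

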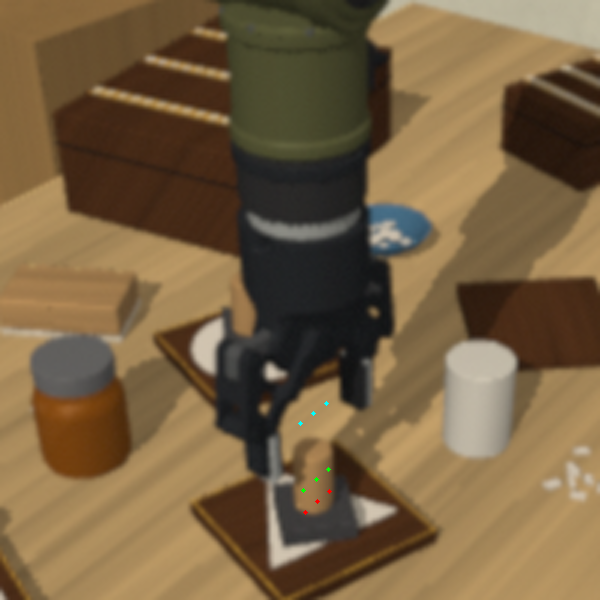

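```bash
python3 -m inch '[{"tx":0,"ty":0,"tz":8,"rx":0.001,"ry":0,"rz":0,"grip":85},{"tx":0,"ty":0,"tz":8,"rx":0.004,"ry":0,"rz":0,"grip":85},{"tx":0,"ty":-2,"tz":8,"rx":0.004,"ry":0,"rz":0,"grip":85},{"tx":0,"ty":0,"tz":5,"rx":0,"ry":0,"rz":0,"grip":85}]'; python3 look.py s7.png
```

```text
time_s: 5.42
eef_pos: [0.4744, 0.0318, -0.0012]
orientation: [[0.004, 1.0, -0.009], [1.0, -0.004, 0.001], [0.001, -0.009, -1.0]]
force: [-0.4, -0.5, 0.1]
width: 0.997
[ 0.474   0.0317 -0.0014] [-0.01   0.001 -1.   ] w 0.996 F [-0.4  0.   0.3] t 5.5167
```

View pics/s7.png

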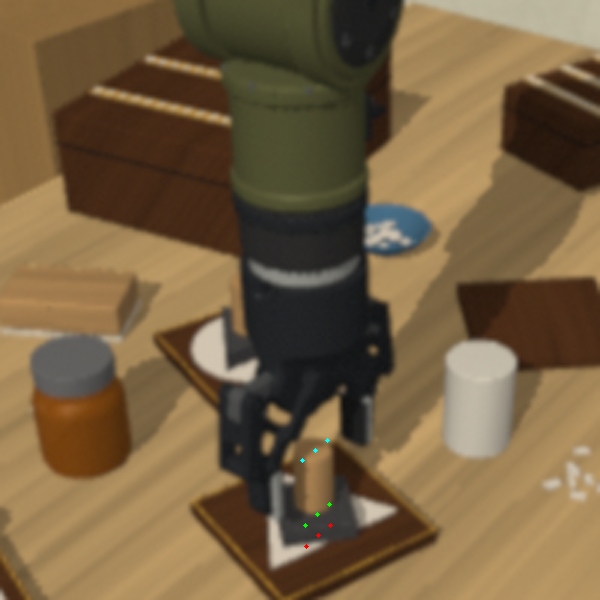

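```bash
python3 -m inch '[{"tx":0,"ty":0,"tz":0,"rx":-0.01,"ry":0,"rz":0,"grip":15},{"tx":0,"ty":0,"tz":0,"rx":0,"ry":0,"rz":0,"grip":15},{"tx":0,"ty":0,"tz":0,"rx":0,"ry":0,"rz":0,"grip":15},{"tx":0,"ty":0,"tz":0,"rx":0,"ry":0,"rz":0,"grip":15},{"tx":0,"ty":0,"tz":0,"rx":0,"ry":0,"rz":0,"grip":15}]' 60; python3 look.py s8.png
```

```text
time_s: 5.98
eef_pos: [0.4753, 0.032, 0.0002]
orientation: [[0.004, 1.0, 0.004], [1.0, -0.004, 0.002], [0.002, 0.004, -1.0]]
force: [-0.8, 3.8, 6.1]
width: 0.297
[4.753e-01 3.210e-02 3.000e-04] [ 0.004  0.002 -1.   ] w 0.292 F [-1.8  0.9  3.7] t 6.0833
```

View pics/s8.png

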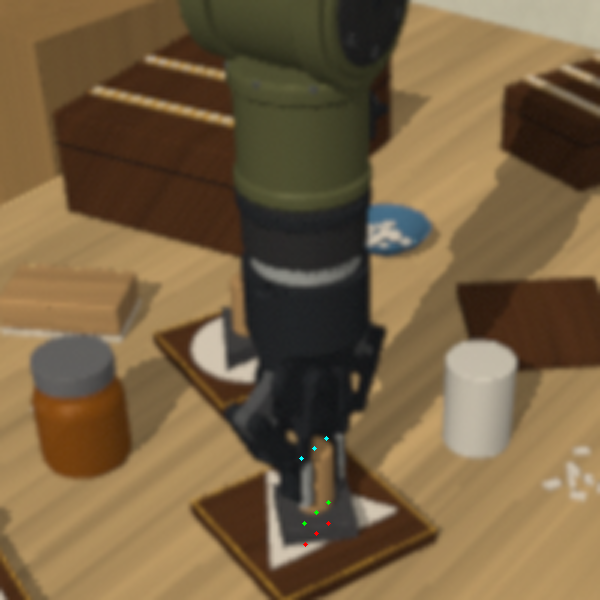

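```bash
python3 -m inch '[{"tx":0,"ty":0,"tz":-5,"rx":0.004,"ry":0,"rz":0,"grip":15},{"tx":0,"ty":0,"tz":-25,"rx":0,"ry":0,"rz":0,"grip":15},{"tx":0,"ty":0,"tz":-25,"rx":0,"ry":0,"rz":0,"grip":15},{"tx":0,"ty":0,"tz":-25,"rx":0,"ry":0,"rz":0,"grip":15},{"tx":0,"ty":0,"tz":-20,"rx":0,"ry":0,"rz":0,"grip":15}]'; python3 look.py s9.png
```

```text
time_s: 6.55
eef_pos: [0.4676, 0.0308, 0.0978]
orientation: [[0.004, 1.0, -0.018], [1.0, -0.004, -0.001], [-0.001, -0.018, -1.0]]
force: [0.8, -0.1, -3.6]
width: 0.286
[0.4704 0.031  0.0994] [-0.012 -0.    -1.   ] w 0.288 F [ 0.9  0.2 -4. ] t 6.65
```

View pics/s9.png

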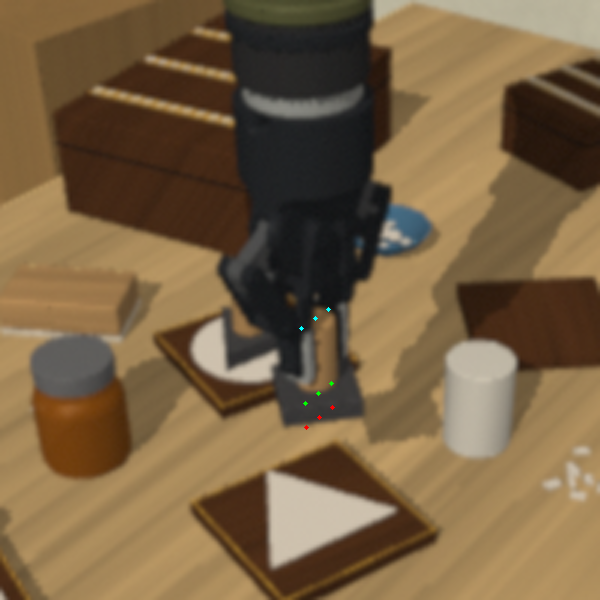

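```bash
python3 -m inch '[{"tx":-20,"ty":4,"tz":0,"rx":-0.012,"ry":0,"rz":0,"grip":15},{"tx":-35,"ty":4,"tz":0,"rx":0,"ry":0,"rz":0,"grip":15},{"tx":-38,"ty":0,"tz":0,"rx":0,"ry":0,"rz":0,"grip":15},{"tx":-38,"ty":0,"tz":0,"rx":0,"ry":0,"rz":0,"grip":15},{"tx":-38,"ty":0,"tz":0,"rx":0,"ry":0,"rz":0,"grip":15}]'
```

```text
time_s: 7.12
eef_pos: [0.4728, -0.1362, 0.089]
orientation: [[-0.01, 1.0, -0.011], [1.0, 0.01, 0.004], [0.005, -0.011, -1.0]]
force: [1.8, 0.7, -4.3]
width: 0.289
```

```bash
python3 -m inch '[{"tx":-38,"ty":2,"tz":-5,"rx":-0.011,"ry":-0.004,"rz":0.01,"grip":15},{"tx":-38,"ty":2,"tz":-3,"rx":0,"ry":0,"rz":0,"grip":15},{"tx":-38,"ty":2,"tz":-3,"rx":0,"ry":0,"rz":0,"grip":15},{"tx":-24,"ty":2,"tz":0,"rx":0,"ry":0,"rz":0,"grip":15},{"tx":0,"ty":0,"tz":0,"rx":0,"ry":0,"rz":0,"grip":15}]'
```

```text
time_s: 7.53
eef_pos: [0.4732, -0.2854, 0.0884]
orientation: [[0.007, 1.0, -0.014], [1.0, -0.007, 0.003], [0.003, -0.014, -1.0]]
force: [0.1, 0.2, -3.9]
width: 0.29
```

```bash
python3 -m inch '[{"tx":5,"ty":4,"tz":20,"rx":-0.014,"ry":-0.003,"rz":-0.006,"grip":15},{"tx":5,"ty":3,"tz":20,"rx":0,"ry":0,"rz":0,"grip":15},{"tx":0,"ty":0,"tz":15,"rx":0,"ry":0,"rz":0,"grip":15},{"tx":0,"ty":0,"tz":5,"rx":0,"ry":0,"rz":0,"grip":15},{"tx":0,"ty":0,"tz":0,"rx":0,"ry":0,"rz":0,"grip":15}]';python3 look.py s10.png 240 60
```

```text
time_s: 7.95
eef_pos: [0.4737, -0.2738, 0.0169]
orientation: [[0.006, 1.0, -0.01], [1.0, -0.006, 0.006], [0.006, -0.01, -1.0]]
force: [0.4, -0.3, -3.7]
width: 0.286
[ 0.4745 -0.2743  0.0185] [-0.008  0.005 -1.   ] w 0.287 F [ 0.3 -0.2 -3.9] t 8.05
```

View pics/s10.png

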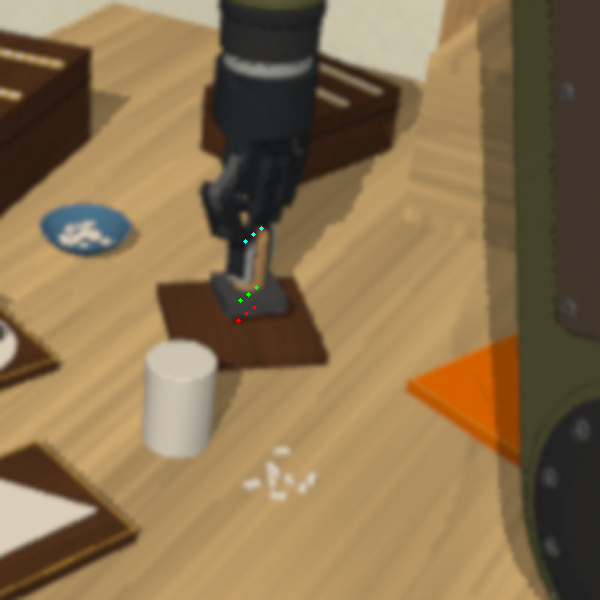

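```bash
python3 -m inch '[{"tx":0,"ty":4,"tz":5,"rx":-0.009,"ry":-0.005,"rz":0,"grip":15},{"tx":0,"ty":3,"tz":5,"rx":0,"ry":0,"rz":0,"grip":15},{"tx":0,"ty":1,"tz":4,"rx":-0.002,"ry":0,"rz":0,"grip":15},{"tx":0,"ty":0,"tz":2,"rx":-0.002,"ry":0,"rz":0,"grip":15}]'
```

```text
time_s: 8.43
eef_pos: [0.488, -0.2766, 0.0059]
orientation: [[0.006, 1.0, 0.014], [1.0, -0.006, -0.005], [-0.005, 0.014, -1.0]]
force: [0.3, -0.7, -3.3]
width: 0.29
```

```bash
python3 -m inch '[{"tx":0,"ty":0,"tz":1,"rx":0,"ry":0,"rz":0,"grip":15}]'
```

```text
time_s: 8.52
eef_pos: [0.4882, -0.2767, 0.0048]
orientation: [[0.006, 1.0, 0.015], [1.0, -0.006, -0.005], [-0.005, 0.015, -1.0]]
force: [0.2, -0.2, -3.7]
width: 0.288
```

```bash
python3 -m inch '[{"tx":0,"ty":-5,"tz":0,"rx":0.012,"ry":0.004,"rz":0,"grip":15},{"tx":0,"ty":0,"tz":0,"rx":0,"ry":0,"rz":0,"grip":15},{"tx":0,"ty":0,"tz":1,"rx":0,"ry":0,"rz":0,"grip":15}]'
```

```text
time_s: 8.77
eef_pos: [0.4828, -0.2767, 0.0039]
orientation: [[0.006, 1.0, 0.002], [1.0, -0.006, -0.001], [-0.001, 0.002, -1.0]]
force: [0.4, 0.4, -3.7]
width: 0.29
```

```bash
python3 -m inch '[{"tx":0,"ty":0,"tz":1,"rx":0,"ry":0,"rz":0,"grip":15}]'
```

```text
time_s: 8.85
eef_pos: [0.4828, -0.2769, 0.0029]
orientation: [[0.006, 1.0, 0.002], [1.0, -0.006, -0.001], [-0.001, 0.002, -1.0]]
force: [-0.5, -0.4, -3.6]
width: 0.29
```

Upright now. Down in 1 mm rows until the load comes off.

```bash
python3 -m inch '[{"tx":0,"ty":0,"tz":1.5,"rx":0,"ry":0,"rz":0,"grip":15},{"tx":0,"ty":0,"tz":1,"rx":0,"ry":0,"rz":0,"grip":15}]'
```

```text
time_s: 9.02
eef_pos: [0.4829, -0.2771, 0.0004]
orientation: [[0.006, 1.0, 0.002], [1.0, -0.006, -0.001], [-0.001, 0.002, -1.0]]
force: [-0.4, 0.8, -3.2]
width: 0.287
```

```bash
python3 -m inch '[{"tx":0,"ty":0,"tz":1,"rx":0,"ry":0,"rz":0,"grip":15}]'
```

```text
time_s: 9.1
eef_pos: [0.4829, -0.2771, 0.0002]
orientation: [[0.006, 1.0, 0.002], [1.0, -0.006, -0.001], [-0.001, 0.002, -1.0]]
force: [-6.3, 3.3, 17.8]
width: 0.288
```

```bash
python3 -m inch '[{"tx":0,"ty":0,"tz":-0.3,"rx":0,"ry":0,"rz":0,"grip":40},{"tx":0,"ty":0,"tz":0,"rx":0,"ry":0,"rz":0,"grip":60},{"tx":0,"ty":0,"tz":-3,"rx":0,"ry":0,"rz":0,"grip":70},{"tx":0,"ty":0,"tz":-8,"rx":0,"ry":0,"rz":0,"grip":70},{"tx":0,"ty":0,"tz":-15,"rx":0,"ry":0,"rz":0,"grip":70}]' && python3 -m inch '[{"tx":0,"ty":0,"tz":-25,"rx":0,"ry":0,"rz":0,"grip":70},{"tx":0,"ty":0,"tz":-30,"rx":0,"ry":0,"rz":0,"grip":70},{"tx":0,"ty":0,"tz":-20,"rx":0,"ry":0,"rz":0,"grip":70},{"tx":20,"ty":20,"tz":-10,"rx":0,"ry":0,"rz":0,"grip":85},{"tx":25,"ty":25,"tz":0,"rx":0,"ry":0,"rz":0,"grip":85}]';python3 look.py s11.png 240 60
```

```text
time_s: 9.52
eef_pos: [0.4826, -0.277, 0.027]
orientation: [[0.006, 1.0, 0.002], [1.0, -0.006, -0.001], [-0.001, 0.002, -1.0]]
force: [-0.5, -0.1, 0.1]
width: 0.819
time_s: 9.93
eef_pos: [0.5268, -0.2359, 0.1222]
orientation: [[0.014, 1.0, 0.005], [1.0, -0.014, -0.005], [-0.005, 0.005, -1.0]]
force: [1.8, -0.1, -0.7]
width: 0.993
[ 0.5295 -0.2325  0.1206] [ 0.006 -0.003 -1.   ] w 0.996 F [-0.1  0.  -0.5] t 10.0333
```

View pics/s11.png

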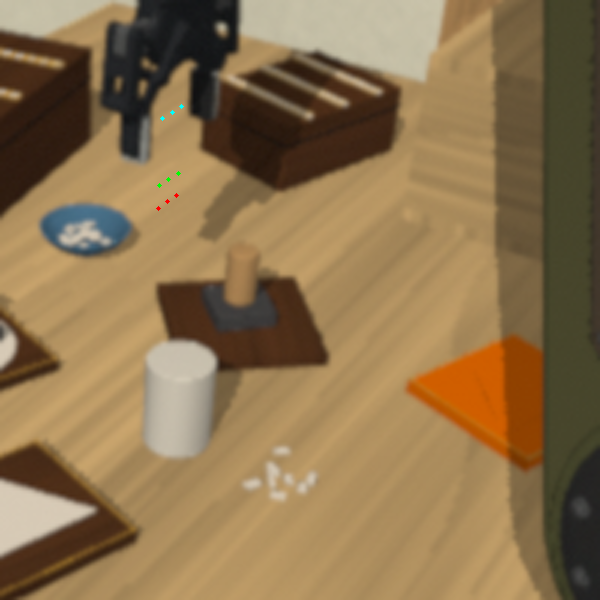

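```bash
python3 -m inch '[{"tx":25,"ty":22,"tz":0,"rx":0.005,"ry":0,"rz":0.01,"grip":85},{"tx":29,"ty":25,"tz":0,"rx":0,"ry":0,"rz":0,"grip":85},{"tx":29,"ty":25,"tz":0,"rx":0,"ry":0,"rz":0,"grip":85},{"tx":29,"ty":25,"tz":0,"rx":0,"ry":0,"rz":0,"grip":85},{"tx":0,"ty":0,"tz":0,"rx":0,"ry":0,"rz":0,"grip":85}]'
```

```text
time_s: 10.5
eef_pos: [0.6259, -0.1234, 0.1193]
orientation: [[0.025, 1.0, -0.005], [1.0, -0.025, -0.005], [-0.006, -0.005, -1.0]]
force: [-0.3, 0.7, 0.8]
width: 0.996
```

```bash
python3 -m inch '[{"tx":10,"ty":10,"tz":10,"rx":-0.004,"ry":0.005,"rz":-0.02,"grip":85},{"tx":9,"ty":10,"tz":15,"rx":0,"ry":0,"rz":0,"grip":85},{"tx":0,"ty":0,"tz":15,"rx":0,"ry":0,"rz":0,"grip":85},{"tx":0,"ty":0,"tz":10,"rx":0,"ry":0,"rz":0,"grip":85},{"tx":0,"ty":0,"tz":0,"rx":0,"ry":0,"rz":0,"grip":85}]';python3 look.py s12.png 130 30
```

```text
time_s: 10.92
eef_pos: [0.6467, -0.1038, 0.0633]
orientation: [[0.003, 1.0, -0.003], [1.0, -0.003, -0.0], [-0.0, -0.003, -1.0]]
force: [-0.7, 0.2, 0.7]
width: 0.993
[ 0.6473 -0.1042  0.0653] [-0.002 -0.001 -1.   ] w 0.998 F [-0.1 -0.3  0.6] t 11.0167
```

View pics/s12.png

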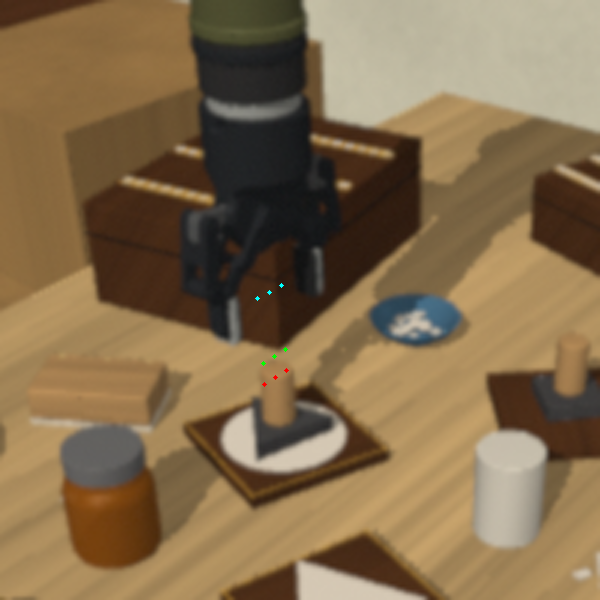

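```bash
python3 -m inch '[{"tx":0,"ty":0,"tz":12,"rx":0,"ry":0,"rz":0,"grip":85},{"tx":0,"ty":0,"tz":12,"rx":0,"ry":0,"rz":0,"grip":85},{"tx":0,"ty":0,"tz":8,"rx":0,"ry":0,"rz":0,"grip":85},{"tx":0,"ty":0,"tz":0,"rx":0,"ry":0,"rz":0,"grip":85}]';python3 look.py s13.png 130 30
```

```text
time_s: 11.4
eef_pos: [0.6499, -0.1062, 0.0344]
orientation: [[0.006, 1.0, 0.005], [1.0, -0.006, -0.002], [-0.002, 0.005, -1.0]]
force: [-0.4, 0.3, -0.3]
width: 0.998
[ 0.6506 -0.1062  0.0358] [ 0.006 -0.002 -1.   ] w 0.994 F [-0.2 -0.7  0.6] t 11.5
```

View pics/s13.png

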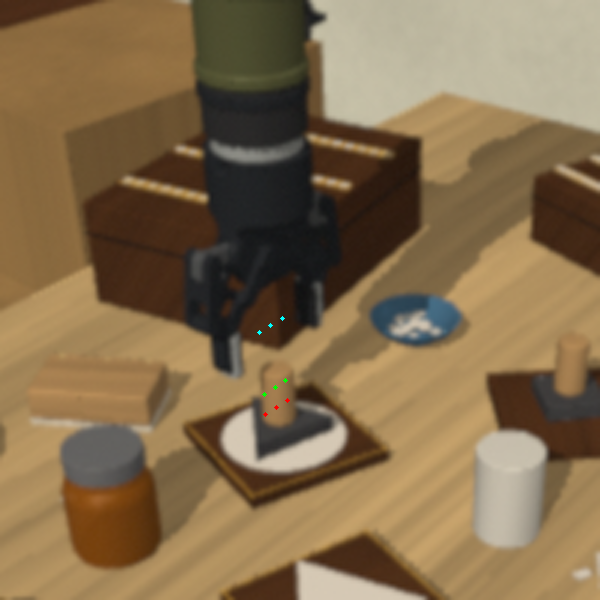

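```bash
python3 -m inch '[{"tx":0,"ty":-3,"tz":8,"rx":0.004,"ry":0.001,"rz":0,"grip":85},{"tx":0,"ty":-2,"tz":9,"rx":0.001,"ry":0,"rz":0,"grip":85},{"tx":0,"ty":0,"tz":8,"rx":0.001,"ry":0,"rz":0,"grip":85},{"tx":0,"ty":0,"tz":7,"rx":0,"ry":0,"rz":0,"grip":85},{"tx":0,"ty":0,"tz":0,"rx":0,"ry":0,"rz":0,"grip":85}]';python3 look.py s14.png 130 30
```

```text
time_s: 11.97
eef_pos: [0.6471, -0.1063, 0.0028]
orientation: [[0.005, 1.0, 0.004], [1.0, -0.005, -0.002], [-0.002, 0.004, -1.0]]
force: [0.6, -0.6, 0.2]
width: 0.994
[ 0.6478 -0.1065  0.004 ] [ 0.005 -0.002 -1.   ] w 0.992 F [-0.3 -0.8  0.3] t 12.0667
```

View pics/s14.png

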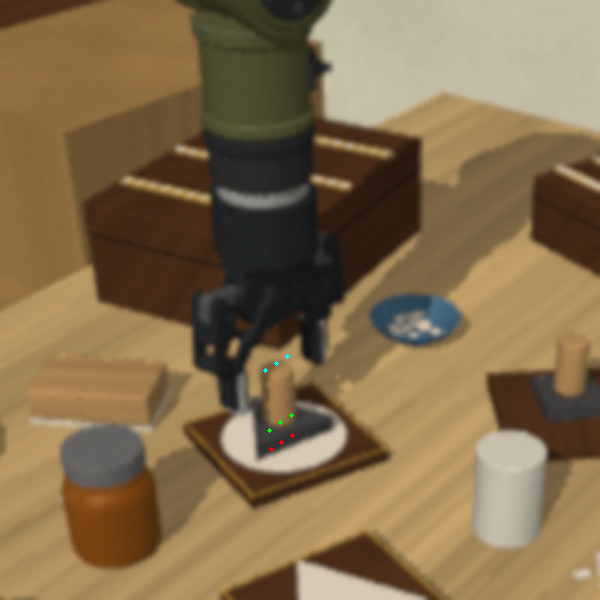

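```bash
python3 -m inch '[{"tx":0,"ty":0,"tz":1,"rx":0.004,"ry":0,"rz":0,"grip":15},{"tx":0,"ty":0,"tz":0,"rx":0,"ry":0,"rz":0,"grip":15},{"tx":0,"ty":0,"tz":0,"rx":0,"ry":0,"rz":0,"grip":15},{"tx":0,"ty":0,"tz":0,"rx":0,"ry":0,"rz":0,"grip":15},{"tx":0,"ty":0,"tz":0,"rx":0,"ry":0,"rz":0,"grip":15}]' 60; python3 -c "
from bench import ctrl
s=ctrl.observe();print(s['eef_pos'],s['orientation'][:,2],s['force'],s['width'])"
```

```text
time_s: 12.53
eef_pos: [0.6502, -0.1063, 0.0053]
orientation: [[0.005, 1.0, 0.005], [1.0, -0.005, -0.002], [-0.002, 0.005, -1.0]]
force: [-0.2, -1.4, -1.9]
width: 0.298
[ 0.65015978 -0.10631878  0.00532266] [ 0.00464594 -0.00155944 -0.99998799] [-0.18072834 -1.44561553 -1.92869278] 0.2978963072076898
```

```bash
python3 -m inch '[{"tx":0,"ty":0,"tz":-8,"rx":0,"ry":0,"rz":0,"grip":15},{"tx":0,"ty":0,"tz":-22,"rx":0,"ry":0,"rz":0,"grip":15},{"tx":0,"ty":0,"tz":-25,"rx":0,"ry":0,"rz":0,"grip":15},{"tx":0,"ty":0,"tz":-25,"rx":0,"ry":0,"rz":0,"grip":15},{"tx":0,"ty":0,"tz":-20,"rx":0,"ry":0,"rz":0,"grip":15}]'; python3 look.py s15.png 130 30
```

```text
time_s: 12.95
eef_pos: [0.6426, -0.1052, 0.1023]
orientation: [[0.005, 1.0, -0.011], [1.0, -0.005, 0.0], [0.0, -0.011, -1.0]]
force: [-0.0, -0.4, -2.2]
width: 0.288
[ 0.6455 -0.1057  0.1048] [-0.005 -0.001 -1.   ] w 0.286 F [ 0.3  0.4 -2. ] t 13.05
```

View pics/s15.png

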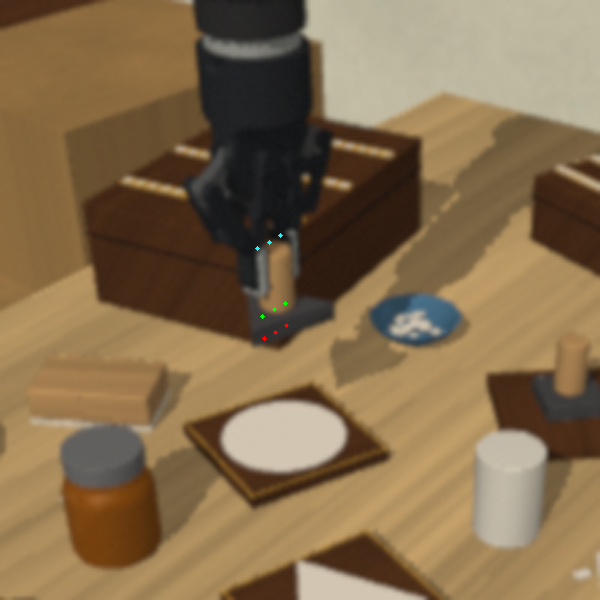

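```bash
python3 -m inch '[{"tx":15,"ty":-20,"tz":-2,"rx":0,"ry":0,"rz":0,"grip":15},{"tx":26,"ty":-32,"tz":-2,"rx":0,"ry":0,"rz":0,"grip":15},{"tx":26,"ty":-32,"tz":0,"rx":0,"ry":0,"rz":0,"grip":15},{"tx":26,"ty":-32,"tz":0,"rx":0,"ry":0,"rz":0,"grip":15},{"tx":26,"ty":-30,"tz":0,"rx":0,"ry":0,"rz":0,"grip":15}]'
```

```text
time_s: 13.52
eef_pos: [0.4963, 0.0121, 0.0975]
orientation: [[0.013, 1.0, -0.012], [1.0, -0.013, -0.002], [-0.002, -0.012, -1.0]]
force: [0.2, 0.9, -2.7]
width: 0.287
```

```bash
python3 -m inch '[{"tx":0,"ty":0,"tz":0,"rx":0,"ry":0,"rz":0,"grip":15}]'
```

```text
time_s: 13.6
eef_pos: [0.4874, 0.0154, 0.0946]
orientation: [[0.01, 1.0, -0.022], [1.0, -0.01, -0.0], [-0.0, -0.022, -1.0]]
force: [-0.7, -0.1, -3.8]
width: 0.283
```

```bash
python3 -m inch '[{"tx":8,"ty":0,"tz":10,"rx":-0.012,"ry":0,"rz":-0.008,"grip":15},{"tx":8,"ty":0,"tz":15,"rx":0,"ry":0,"rz":0,"grip":15},{"tx":0,"ty":0,"tz":15,"rx":0,"ry":0,"rz":0,"grip":15},{"tx":0,"ty":0,"tz":10,"rx":0,"ry":0,"rz":0,"grip":15},{"tx":0,"ty":0,"tz":0,"rx":0,"ry":0,"rz":0,"grip":15}]'; python3 look.py s16.png 150 100
```

```text
time_s: 14.02
eef_pos: [0.4773, 0.0334, 0.0359]
orientation: [[-0.003, 1.0, -0.02], [1.0, 0.003, -0.001], [-0.001, -0.02, -1.0]]
force: [-1.2, -0.7, -3.5]
width: 0.285
[0.4785 0.0332 0.0375] [-0.018 -0.001 -1.   ] w 0.285 F [ 0.1 -0.  -3.4] t 14.1167
```

View pics/s16.png

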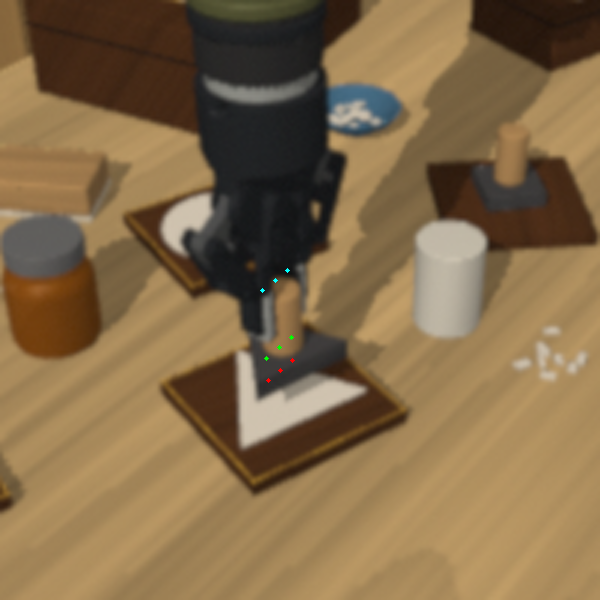

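```bash
python3 -m inch '[{"tx":0,"ty":1,"tz":8,"rx":-0.016,"ry":0,"rz":0,"grip":15},{"tx":-1,"ty":0,"tz":8,"rx":0,"ry":0,"rz":0,"grip":15},{"tx":0,"ty":0,"tz":6,"rx":0,"ry":0,"rz":0,"grip":15},{"tx":0,"ty":0,"tz":2,"rx":0,"ry":0,"rz":0,"grip":15}]'
```

```text
time_s: 14.5
eef_pos: [0.4842, 0.0316, 0.0158]
orientation: [[-0.002, 1.0, 0.005], [1.0, 0.002, -0.001], [-0.001, 0.005, -1.0]]
force: [-0.5, 0.1, -2.8]
width: 0.286
```

```bash
python3 -m inch '[{"tx":0,"ty":0,"tz":1,"rx":0,"ry":0,"rz":0,"grip":15}]'
```

```text
time_s: 14.58
eef_pos: [0.4843, 0.0314, 0.0146]
orientation: [[-0.001, 1.0, 0.005], [1.0, 0.001, -0.001], [-0.001, 0.005, -1.0]]
force: [-0.9, 0.2, -4.2]
width: 0.283
```

```bash
cat > wl.py <<'E'
from fit import *
def wlook(name,cx,cy,zb,u,v,w=110,h=90,k=6,foot=None,yaw=0):
    c=cam("side");s=ctrl.observe();print(s["eef_pos"].round(4),s["orientation"][:,2].round(3),s["force"].round(1),s["time_s"])
    im=cv2.resize(c["img"][v:v+h,u:u+w],None,fx=k,fy=k,interpolation=cv2.INTER_CUBIC)
    f=lambda P:(((pr(S,x[24:30],P)-[u,v]+.5)*k).round().astype(np.int32)).reshape(-1,1,2)
    th=np.linspace(0,2*np.pi,40)
    ring=lambda r,z:[[cx+r*np.cos(t),cy+r*np.sin(t),z] for t in th]
    for z in(zb+.014,zb+.06): cv2.polylines(im,[f(ring(.013,z))],True,(0,255,0),1)
    if foot=="tri": q=[[cx+.0421*np.cos(yaw+a),cy+.0421*np.sin(yaw+a)] for a in(0,2*np.pi/3,4*np.pi/3)]
    elif foot=="sq": q=[[cx+.03536*np.cos(yaw+np.pi/4+a),cy+.03536*np.sin(yaw+np.pi/4+a)] for a in np.arange(4)*np.pi/2]
    elif foot=="rd": q=[[a,b] for a,b,_ in ring(.027,0)]
    if foot:
        for z,col in((zb,(255,0,0)),(zb+.014,(255,255,0))): cv2.polylines(im,[f([[a,b,z] for a,b in q])],True,col,1)
    cv2.imwrite("pics/"+name,im[:,:,::-1])
E
python3 - <<'E'
from wl import *
wlook("w1.png",x[6],x[7],.0213,195,170,foot="tri",yaw=np.radians(65))
E
```

```text
[0.4844 0.0316 0.0149] [ 0.005 -0.001 -1.   ] [-0.2  1.1 -3.6] 14.7333
```

View pics/w1.png

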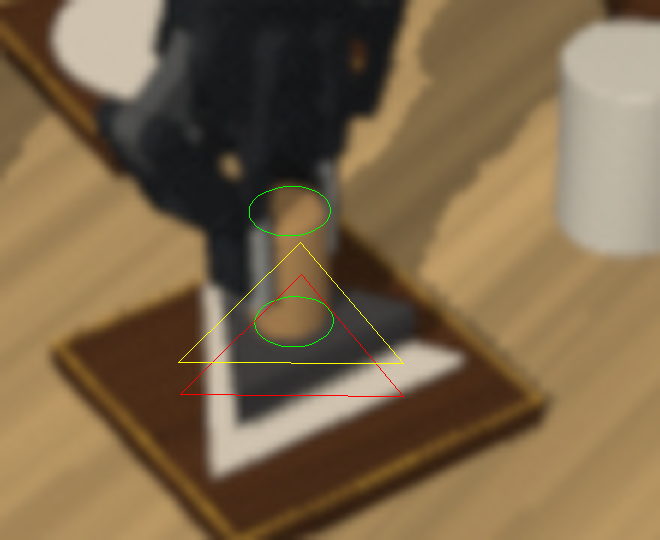

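```bash
cat > wf.py <<'E'
from wl import *
def trifit(obs,zb0,u=195,v=170,k=6,fixz=False):
    # obs: list (cornerindex, level(0 bottom,1 top), px,py)
    def P(q):
        return [[q[0]+.0421*np.cos(q[2]+i*2*np.pi/3),q[1]+.0421*np.sin(q[2]+i*2*np.pi/3),q[3]+.014*l] for i,l,_,_ in obs]
    o=np.array([[a,b] for _,_,a,b in obs])/k-.5+[u,v]
    best=None
    for y0 in np.radians([0,20,40,60,80,100,120,-20,-40,-60,-80,-100]):
        r=least_squares(lambda q:np.r_[(pr(S,x[24:30],P(q))-o).ravel()/.5,(q[3]-zb0)/(1e-5 if fixz else .002)],[x[6],x[7],y0,zb0])
        if best is None or r.cost<best.cost: best=r
    return best
E
python3 - <<'E'
from wf import *
for ob in ([(0,0,238,425),(1,0,413,337),(0,1,240,397),(1,1,415,310)],):
  for fz in(False,True):
    b=trifit(ob,.0213,fixz=fz);print(b.x.round(4),np.degrees(b.x[2]),b.cost,"panel",x[6:9])
    b2=b.x
wlook("w2.png",b2[0],b2[1],b2[3],195,170,foot="tri",yaw=b2[2])
E
```

```text
[0.4838 0.0289 1.8199 0.0205] 104.27228374299114 3.050833093966443 panel [ 0.48102863  0.03012377 -1.90058777]
[0.4832 0.0296 1.8205 0.0213] 104.30797796714286 3.130477309942269 panel [ 0.48102863  0.03012377 -1.90058777]
[0.4845 0.0316 0.0151] [ 0.006 -0.001 -1.   ] [ 0.5  0.3 -2.8] 14.8833
```

View pics/w2.png

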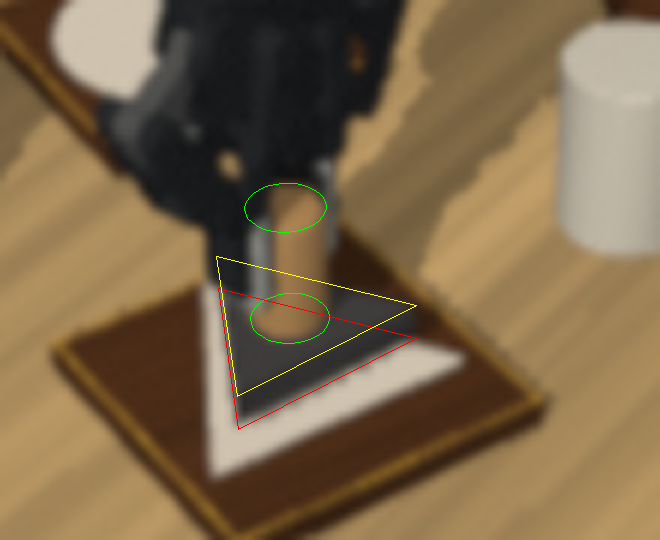

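```bash
python3 -m inch '[{"tx":0,"ty":-1.5,"tz":2,"rx":0.004,"ry":0,"rz":0,"grip":15},{"tx":0,"ty":0,"tz":3,"rx":0,"ry":0,"rz":0,"grip":15},{"tx":0,"ty":0,"tz":2,"rx":0,"ry":0,"rz":0,"grip":15}]'
```

```text
time_s: 15.13
eef_pos: [0.4838, 0.0318, 0.0085]
orientation: [[-0.002, 1.0, 0.003], [1.0, 0.002, -0.001], [-0.001, 0.003, -1.0]]
force: [-0.2, 0.2, -3.5]
width: 0.284
```

```bash
python3 -m inch '[{"tx":0,"ty":0,"tz":1,"rx":0,"ry":0,"rz":0,"grip":15}]'
```

```text
time_s: 15.22
eef_pos: [0.4837, 0.0317, 0.0072]
orientation: [[-0.002, 1.0, 0.003], [1.0, 0.002, -0.001], [-0.001, 0.003, -1.0]]
force: [-0.4, 0.7, -2.5]
width: 0.287
```

```bash
python3 -m inch '[{"tx":0,"ty":-1,"tz":1,"rx":0.002,"ry":0,"rz":0,"grip":15}]'
```

```text
time_s: 15.3
eef_pos: [0.4827, 0.0318, 0.006]
orientation: [[-0.002, 1.0, 0.001], [1.0, 0.002, -0.001], [-0.001, 0.001, -1.0]]
force: [-0.1, 0.0, -2.9]
width: 0.285
```

```bash
python3 -m inch '[{"tx":0,"ty":0,"tz":1,"rx":0,"ry":0,"rz":0,"grip":15}]'
```

```text
time_s: 15.38
eef_pos: [0.4823, 0.0319, 0.0053]
orientation: [[-0.002, 1.0, 0.0], [1.0, 0.002, -0.001], [-0.001, 0.0, -1.0]]
force: [-7.6, 0.9, 20.3]
width: 0.283
```

```bash
python3 -m inch '[{"tx":0,"ty":0,"tz":-0.3,"rx":0,"ry":0,"rz":0,"grip":40},{"tx":0,"ty":0,"tz":0,"rx":0,"ry":0,"rz":0,"grip":60},{"tx":0,"ty":0,"tz":-3,"rx":0,"ry":0,"rz":0,"grip":70},{"tx":0,"ty":0,"tz":-8,"rx":0,"ry":0,"rz":0,"grip":70},{"tx":0,"ty":0,"tz":-15,"rx":0,"ry":0,"rz":0,"grip":70}]' && python3 -m inch '[{"tx":0,"ty":0,"tz":-25,"rx":0,"ry":0,"rz":0,"grip":70},{"tx":0,"ty":0,"tz":-30,"rx":0,"ry":0,"rz":0,"grip":70},{"tx":0,"ty":0,"tz":-20,"rx":0,"ry":0,"rz":0,"grip":70},{"tx":20,"ty":15,"tz":-5,"rx":0,"ry":0,"rz":0,"grip":85},{"tx":30,"ty":25,"tz":0,"rx":0,"ry":0,"rz":0,"grip":85}]' && python3 -m inch '[{"tx":30,"ty":25,"tz":0,"rx":0,"ry":0,"rz":0,"grip":85},{"tx":30,"ty":25,"tz":0,"rx":0,"ry":0,"rz":0,"grip":85},{"tx":30,"ty":25,"tz":0,"rx":0,"ry":0,"rz":0,"grip":85},{"tx":20,"ty":15,"tz":0,"rx":0,"ry":0,"rz":0,"grip":85},{"tx":0,"ty":0,"tz":0,"rx":0,"ry":0,"rz":0,"grip":85}]'
python3 - <<'E'
from wl import *
wlook("w3.png",x[6],x[7],.012,180,160,w=130,h=95,k=6,foot="tri",yaw=np.radians(104.5))
E
```

```text
time_s: 15.8
eef_pos: [0.4811, 0.0318, 0.0315]
orientation: [[-0.002, 1.0, -0.002], [1.0, 0.002, -0.001], [-0.001, -0.002, -1.0]]
force: [-0.2, 0.1, 0.4]
width: 0.823
time_s: 16.22
eef_pos: [0.5196, 0.0789, 0.1212]
orientation: [[0.004, 1.0, -0.0], [1.0, -0.004, -0.003], [-0.003, -0.0, -1.0]]
force: [0.8, -1.1, -0.3]
width: 0.996
time_s: 16.63
eef_pos: [0.6202, 0.1985, 0.1288]
orientation: [[0.004, 1.0, 0.012], [1.0, -0.004, 0.002], [0.002, 0.012, -1.0]]
force: [-1.3, -0.9, 0.8]
width: 0.997
[0.6167 0.1941 0.1284] [ 0.009 -0.001 -1.   ] [ 0.8  1.2 -0.6] 16.7833
```

View pics/w3.png

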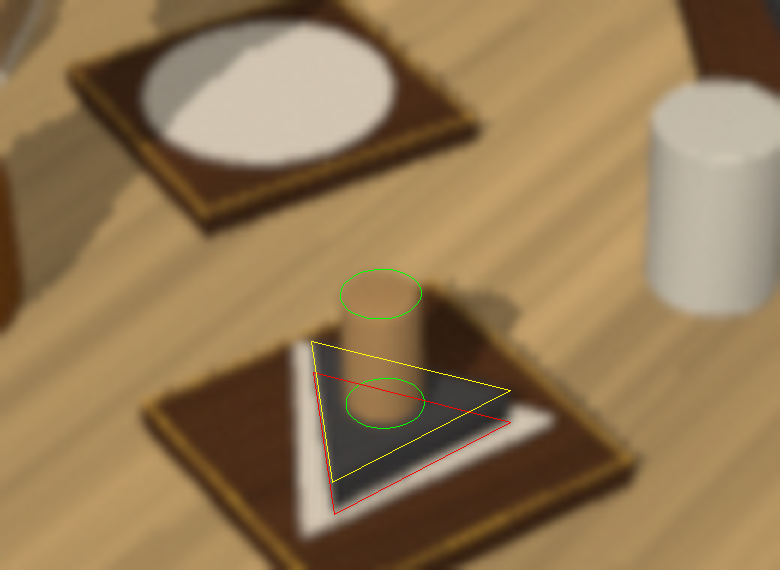

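```bash
python3 -m inch '[{"tx":18,"ty":12,"tz":10,"rx":0.006,"ry":0,"rz":0,"grip":85},{"tx":18,"ty":11,"tz":15,"rx":0,"ry":0,"rz":0,"grip":85},{"tx":0,"ty":0,"tz":15,"rx":0,"ry":0,"rz":0,"grip":85},{"tx":0,"ty":0,"tz":15,"rx":0,"ry":0,"rz":0,"grip":85},{"tx":0,"ty":0,"tz":10,"rx":0,"ry":0,"rz":0,"grip":85}]'; python3 look.py s18.png 20 130
```

```text
time_s: 17.2
eef_pos: [0.6392, 0.2241, 0.0672]
orientation: [[0.013, 1.0, 0.006], [1.0, -0.013, -0.002], [-0.001, 0.006, -1.0]]
force: [-0.1, -0.5, -0.5]
width: 0.992
[0.6382 0.2235 0.0665] [ 0.004 -0.002 -1.   ] w 0.998 F [-0.6  0.3  0.1] t 17.3
```

View pics/s18.png

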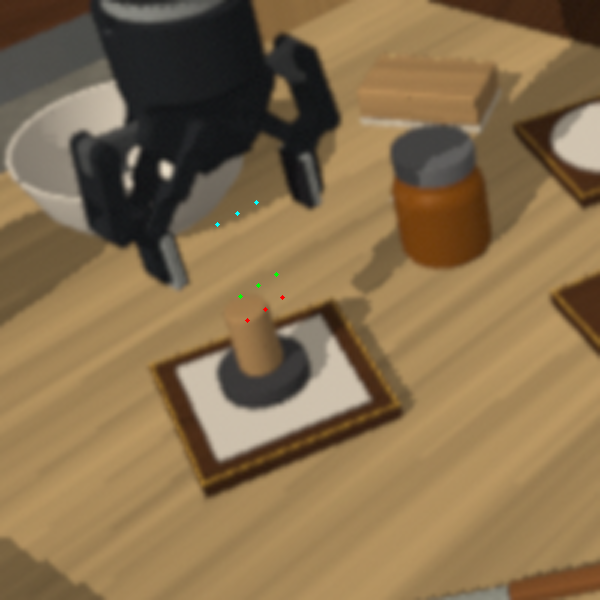

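```bash
python3 -m inch '[{"tx":5,"ty":2,"tz":8,"rx":0.003,"ry":0.001,"rz":-0.01,"grip":85},{"tx":5,"ty":2,"tz":10,"rx":0,"ry":0,"rz":0,"grip":85},{"tx":0,"ty":0,"tz":10,"rx":0,"ry":0,"rz":0,"grip":85},{"tx":0,"ty":0,"tz":5,"rx":0,"ry":0,"rz":0,"grip":85},{"tx":0,"ty":0,"tz":0,"rx":0,"ry":0,"rz":0,"grip":85}]'; python3 look.py s19.png 20 130
```

```text
time_s: 17.77
eef_pos: [0.6459, 0.2343, 0.0361]
orientation: [[0.004, 1.0, 0.008], [1.0, -0.004, 0.001], [0.001, 0.008, -1.0]]
force: [-0.9, -0.9, -0.5]
width: 0.995
[0.646  0.2343 0.0369] [ 0.008  0.001 -1.   ] w 0.995 F [-0.5 -0.3  0.7] t 17.8667
```

View pics/s19.png

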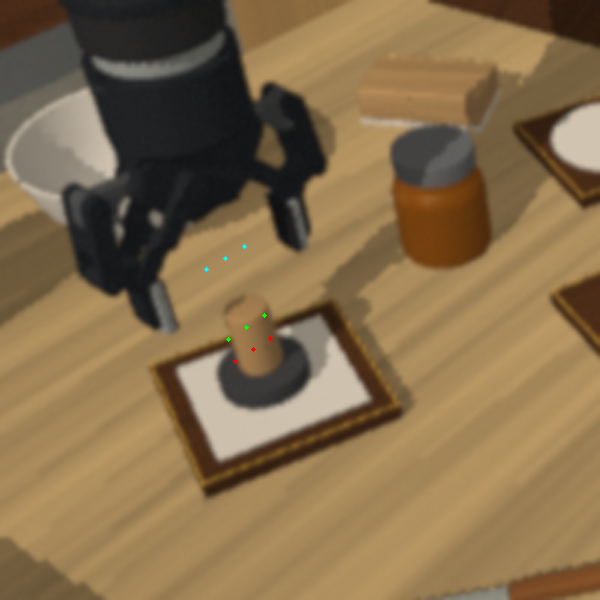

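```bash
python3 -m inch '[{"tx":0,"ty":-3,"tz":8,"rx":0.006,"ry":0,"rz":0,"grip":85},{"tx":0,"ty":-2,"tz":9,"rx":0.001,"ry":0,"rz":0,"grip":85},{"tx":0,"ty":0,"tz":8,"rx":0.001,"ry":0,"rz":0,"grip":85},{"tx":0,"ty":0,"tz":7,"rx":0,"ry":0,"rz":0,"grip":85},{"tx":0,"ty":0,"tz":0,"rx":0,"ry":0,"rz":0,"grip":85}]';python3 look.py s20.png 20 130
```

```text
time_s: 18.33
eef_pos: [0.6418, 0.2347, 0.0035]
orientation: [[0.004, 1.0, 0.002], [1.0, -0.004, 0.002], [0.002, 0.002, -1.0]]
force: [0.2, -0.4, -0.3]
width: 0.995
[0.6425 0.235  0.0048] [ 0.003  0.003 -1.   ] w 0.997 F [ 0.4 -0.   0.2] t 18.4333
```

View pics/s20.png

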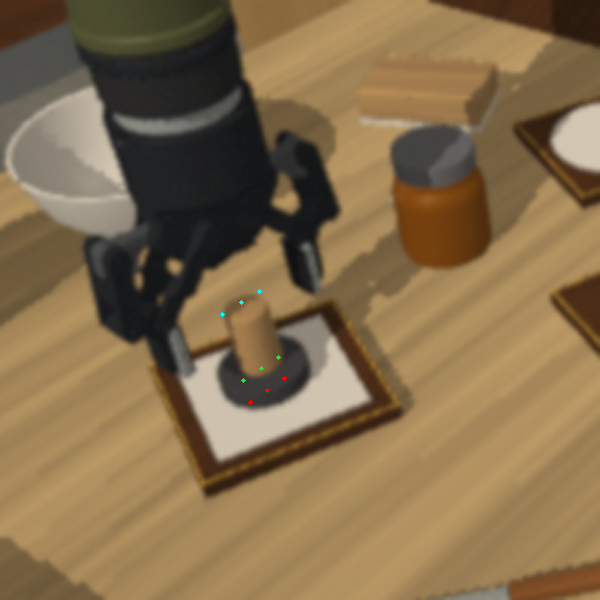

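```bash
python3 -m inch '[{"tx":0,"ty":0,"tz":1,"rx":0.002,"ry":-0.002,"rz":0,"grip":15},{"tx":0,"ty":0,"tz":1,"rx":0,"ry":0,"rz":0,"grip":15},{"tx":0,"ty":0,"tz":0,"rx":0,"ry":0,"rz":0,"grip":15},{"tx":0,"ty":0,"tz":0,"rx":0,"ry":0,"rz":0,"grip":15},{"tx":0,"ty":0,"tz":0,"rx":0,"ry":0,"rz":0,"grip":15}]' 60; python3 -m inch '[{"tx":0,"ty":0,"tz":-8,"rx":0,"ry":0,"rz":0,"grip":15},{"tx":0,"ty":0,"tz":-22,"rx":0,"ry":0,"rz":0,"grip":15},{"tx":0,"ty":0,"tz":-25,"rx":0,"ry":0,"rz":0,"grip":15},{"tx":0,"ty":0,"tz":-25,"rx":0,"ry":0,"rz":0,"grip":15},{"tx":0,"ty":0,"tz":-25,"rx":0,"ry":0,"rz":0,"grip":15}]'
```

```text
time_s: 18.9
eef_pos: [0.6447, 0.2354, 0.0051]
orientation: [[0.004, 1.0, 0.005], [1.0, -0.004, 0.001], [0.001, 0.005, -1.0]]
force: [0.2, 3.3, 13.2]
width: 0.296
time_s: 19.32
eef_pos: [0.6369, 0.2327, 0.1059]
orientation: [[0.004, 1.0, -0.012], [1.0, -0.004, -0.004], [-0.004, -0.012, -1.0]]
force: [0.2, -0.4, -3.6]
width: 0.288
```

```bash
python3 -m inch '[{"tx":0,"ty":0,"tz":-20,"rx":-0.008,"ry":0.003,"rz":0,"grip":15},{"tx":-20,"ty":-10,"tz":-10,"rx":0,"ry":0,"rz":0,"grip":15},{"tx":-32,"ty":-15,"tz":-3,"rx":0,"ry":0,"rz":0,"grip":15},{"tx":-35,"ty":-10,"tz":-3,"rx":0,"ry":0,"rz":0,"grip":15},{"tx":-35,"ty":0,"tz":-3,"rx":0,"ry":0,"rz":0,"grip":15}]'
```

```text
time_s: 19.73
eef_pos: [0.6034, 0.1163, 0.154]
orientation: [[-0.006, 1.0, 0.006], [1.0, 0.006, 0.006], [0.006, 0.006, -1.0]]
force: [0.1, -0.6, -3.8]
width: 0.285
```

Clearance is ample (bottom at about 0.16). On to the round panel.

```bash
python3 -m inch '[{"tx":-36,"ty":0,"tz":0,"rx":0.003,"ry":-0.004,"rz":0.006,"grip":15},{"tx":-38,"ty":5,"tz":0,"rx":0,"ry":0,"rz":0,"grip":15},{"tx":-38,"ty":10,"tz":0,"rx":0,"ry":0,"rz":0,"grip":15},{"tx":-38,"ty":10,"tz":0,"rx":0,"ry":0,"rz":0,"grip":15},{"tx":-30,"ty":10,"tz":0,"rx":0,"ry":0,"rz":0,"grip":15}]'
```

```text
time_s: 20.15
eef_pos: [0.6347, -0.0709, 0.1576]
orientation: [[-0.003, 1.0, 0.002], [1.0, 0.003, 0.002], [0.002, 0.002, -1.0]]
force: [0.1, 0.1, -2.4]
width: 0.285
```

```bash
python3 -m inch '[{"tx":-10,"ty":0,"tz":0,"rx":0,"ry":0,"rz":0,"grip":15},{"tx":0,"ty":0,"tz":0,"rx":0,"ry":0,"rz":0,"grip":15}]'
```

```text
time_s: 20.32
eef_pos: [0.6353, -0.0884, 0.1577]
orientation: [[0.004, 1.0, 0.003], [1.0, -0.004, -0.0], [-0.0, 0.003, -1.0]]
force: [-0.8, 0.3, -3.2]
width: 0.288
```

```bash
python3 -m inch '[{"tx":-8,"ty":4,"tz":20,"rx":0.002,"ry":0,"rz":-0.003,"grip":15},{"tx":-7,"ty":2,"tz":28,"rx":0,"ry":0,"rz":0,"grip":15},{"tx":-1,"ty":0,"tz":28,"rx":0,"ry":0,"rz":0,"grip":15},{"tx":0,"ty":0,"tz":20,"rx":0,"ry":0,"rz":0,"grip":15},{"tx":0,"ty":0,"tz":10,"rx":0,"ry":0,"rz":0,"grip":15}]'
```

```text
time_s: 20.73
eef_pos: [0.6441, -0.1012, 0.0534]
orientation: [[0.0, 1.0, 0.008], [1.0, -0.0, 0.002], [0.002, 0.008, -1.0]]
force: [-0.7, -1.0, -3.4]
width: 0.287
```

```bash
python3 -m inch '[{"tx":0,"ty":0,"tz":0,"rx":0,"ry":0,"rz":0,"grip":15}]'
```

```text
time_s: 20.82
eef_pos: [0.6417, -0.0995, 0.0508]
orientation: [[-0.001, 1.0, 0.003], [1.0, 0.001, 0.004], [0.004, 0.003, -1.0]]
force: [-0.5, 0.1, -3.2]
width: 0.285
```

```bash
python3 -m inch '[{"tx":-4,"ty":1,"tz":10,"rx":0.001,"ry":-0.003,"rz":0,"grip":15},{"tx":-3,"ty":0,"tz":10,"rx":0.001,"ry":0,"rz":0,"grip":15},{"tx":0,"ty":0,"tz":8,"rx":0,"ry":0,"rz":0,"grip":15},{"tx":0,"ty":0,"tz":4,"rx":0,"ry":0,"rz":0,"grip":15},{"tx":0,"ty":0,"tz":0,"rx":0,"ry":0,"rz":0,"grip":15}]'
python3 - <<'E'
from wl import *
z=ctrl.observe()["eef_pos"][2]
wlook("w4.png",x[3],x[4],z+.0069,170,100,w=110,h=90,k=6,foot="rd")
E
```

```text
time_s: 21.23
eef_pos: [0.6449, -0.1044, 0.0193]
orientation: [[-0.004, 1.0, 0.005], [1.0, 0.004, 0.001], [0.001, 0.005, -1.0]]
force: [-0.1, -0.1, -2.8]
width: 0.288
[ 0.6455 -0.1046  0.0205] [ 0.006  0.    -1.   ] [-0.9 -0.2 -3.3] 21.3833
```

View pics/w4.png

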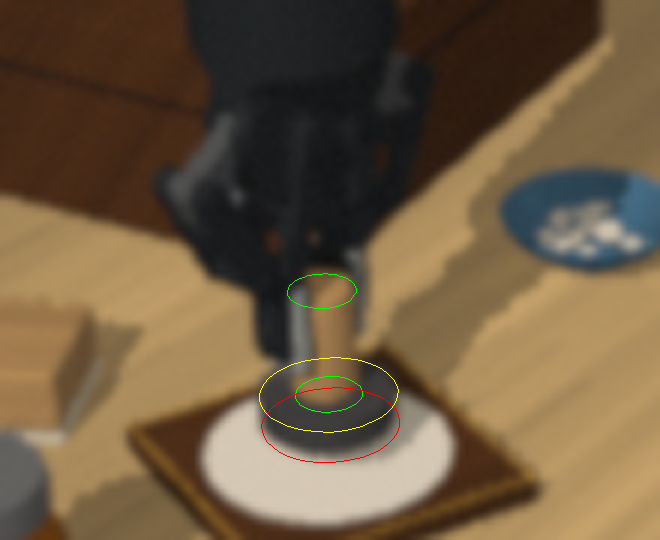

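```bash
python3 -m inch '[{"tx":0,"ty":-1,"tz":5,"rx":0.003,"ry":0,"rz":0,"grip":15},{"tx":0,"ty":0,"tz":5,"rx":0.001,"ry":0,"rz":0,"grip":15},{"tx":0,"ty":0,"tz":2,"rx":0.001,"ry":0,"rz":0,"grip":15},{"tx":0,"ty":0,"tz":1,"rx":0,"ry":0,"rz":0,"grip":15}]'
python3 - <<'E'
from wl import *
z=ctrl.observe()["eef_pos"][2]
wlook("w5.png",x[3],x[4],z+.0069,170,110,w=110,h=90,k=6,foot="rd")
E
```

```text
time_s: 21.72
eef_pos: [0.6463, -0.105, 0.0085]
orientation: [[-0.004, 1.0, 0.004], [1.0, 0.004, -0.0], [-0.0, 0.004, -1.0]]
force: [-0.2, 0.6, -3.2]
width: 0.288
[ 0.6462 -0.105   0.0087] [ 0.004 -0.    -1.   ] [ 0.1  1.  -2.9] 21.8667
```

View pics/w5.png

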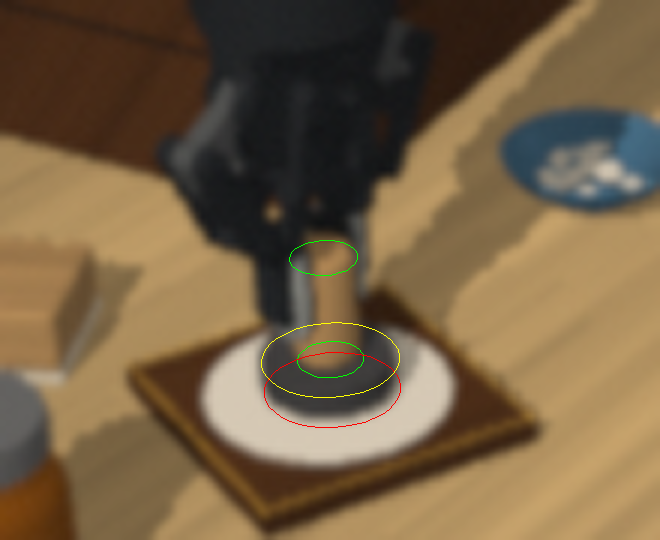

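```bash
python3 -m inch '[{"tx":2,"ty":-2,"tz":0,"rx":0.003,"ry":0,"rz":0,"grip":15},{"tx":0,"ty":0,"tz":1,"rx":0,"ry":0,"rz":0,"grip":15},{"tx":0,"ty":0,"tz":1,"rx":0,"ry":0,"rz":0,"grip":15}]'
```

```text
time_s: 22.12
eef_pos: [0.6445, -0.1029, 0.0071]
orientation: [[-0.004, 1.0, 0.002], [1.0, 0.004, -0.0], [-0.0, 0.002, -1.0]]
force: [-0.6, 0.3, -2.5]
width: 0.283
```

```bash
python3 -m inch '[{"tx":0,"ty":0,"tz":1,"rx":0,"ry":0,"rz":0,"grip":15}]'
```

```text
time_s: 22.2
eef_pos: [0.6445, -0.1028, 0.0062]
orientation: [[-0.004, 1.0, 0.002], [1.0, 0.004, -0.0], [-0.0, 0.002, -1.0]]
force: [-0.8, 0.6, -2.9]
width: 0.287
```

```bash
python3 -m inch '[{"tx":0,"ty":0,"tz":1,"rx":0,"ry":0,"rz":0,"grip":15}]'
```

```text
time_s: 22.28
eef_pos: [0.6445, -0.1028, 0.0053]
orientation: [[-0.004, 1.0, 0.002], [1.0, 0.004, -0.001], [-0.001, 0.002, -1.0]]
force: [-4.6, 0.1, 10.2]
width: 0.29
```

```bash
python3 -m inch '[{"tx":0,"ty":0,"tz":1,"rx":0,"ry":0,"rz":0,"grip":15}]'
```

```text
time_s: 22.37
eef_pos: [0.6446, -0.1028, 0.0053]
orientation: [[-0.004, 1.0, 0.002], [1.0, 0.004, -0.001], [-0.001, 0.002, -1.0]]
force: [-5.3, 0.6, 12.4]
width: 0.283
```

Run:
```python
from wl import *
wlook("w6.png",x[3],x[4],.012,170,110,w=110,h=90,k=6,foot="rd")
```

```text
[ 0.6446 -0.1028  0.0053] [ 0.003 -0.001 -1.   ] [-3.2  0.4  5.1] 22.5167
```

View pics/w6.png

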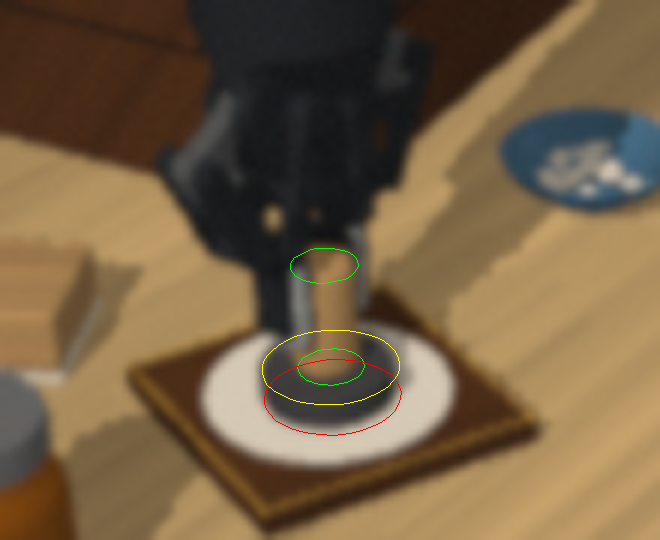

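```bash
python3 -m inch '[{"tx":0,"ty":0,"tz":-3,"rx":0,"ry":0,"rz":0,"grip":15},{"tx":2,"ty":-1,"tz":0,"rx":0,"ry":0,"rz":0,"grip":15},{"tx":1,"ty":-1,"tz":0,"rx":0,"ry":0,"rz":0,"grip":15},{"tx":0,"ty":0,"tz":1,"rx":0,"ry":0,"rz":0,"grip":15}]'
```

```text
time_s: 22.85
eef_pos: [0.6429, -0.0997, 0.008]
orientation: [[-0.004, 1.0, 0.004], [1.0, 0.004, -0.001], [-0.001, 0.004, -1.0]]
force: [0.4, 0.3, -3.2]
width: 0.283
```

```bash
python3 -m inch '[{"tx":0,"ty":0,"tz":1,"rx":0,"ry":0,"rz":0,"grip":15}]'
```

```text
time_s: 22.93
eef_pos: [0.6428, -0.0996, 0.0068]
orientation: [[-0.004, 1.0, 0.004], [1.0, 0.004, -0.001], [-0.001, 0.004, -1.0]]
force: [-0.0, 0.1, -2.8]
width: 0.283
```

```bash
python3 -m inch '[{"tx":0,"ty":0,"tz":1,"rx":0.003,"ry":0,"rz":0,"grip":15}]'
```

```text
time_s: 23.02
eef_pos: [0.6426, -0.0995, 0.0056]
orientation: [[-0.004, 1.0, 0.0], [1.0, 0.004, -0.001], [-0.001, 0.0, -1.0]]
force: [-0.2, -0.6, -3.3]
width: 0.291
```

```bash
python3 -m inch '[{"tx":0,"ty":0,"tz":1,"rx":0,"ry":0,"rz":0,"grip":15}]'
```

```text
time_s: 23.1
eef_pos: [0.6426, -0.0996, 0.0053]
orientation: [[-0.004, 1.0, 0.0], [1.0, 0.004, -0.001], [-0.001, 0.0, -1.0]]
force: [-5.9, -0.2, 14.2]
width: 0.288
```

Run:
```python
from wl import *
wlook("w7.png",x[3],x[4],.012,170,110,w=110,h=90,k=6,foot=None)
```

```text
[ 0.6426 -0.0995  0.0053] [ 0.    -0.001 -1.   ] [-3.2 -0.3  5. ] 23.25
```

View pics/w7.png

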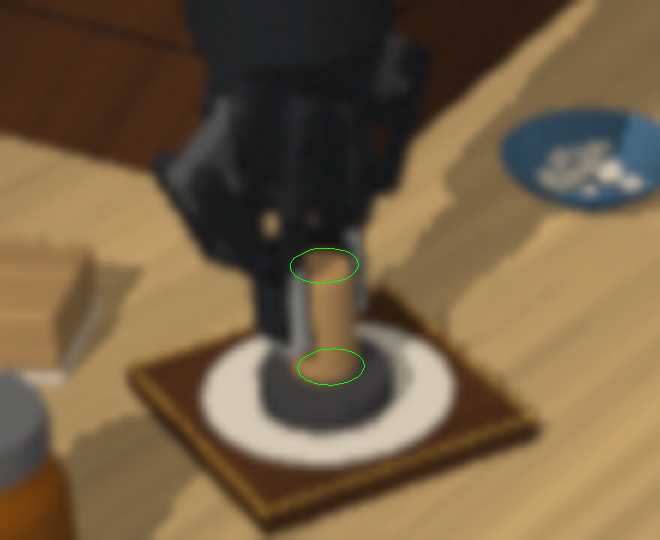

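```bash
python3 -m inch '[{"tx":0,"ty":0,"tz":-0.3,"rx":0,"ry":0,"rz":0,"grip":40},{"tx":0,"ty":0,"tz":0,"rx":0,"ry":0,"rz":0,"grip":60},{"tx":0,"ty":0,"tz":-3,"rx":0,"ry":0,"rz":0,"grip":70},{"tx":0,"ty":0,"tz":-8,"rx":0,"ry":0,"rz":0,"grip":70},{"tx":0,"ty":0,"tz":-15,"rx":0,"ry":0,"rz":0,"grip":70}]' && python3 -m inch '[{"tx":0,"ty":0,"tz":-25,"rx":0,"ry":0,"rz":0,"grip":70},{"tx":0,"ty":0,"tz":-30,"rx":0,"ry":0,"rz":0,"grip":70},{"tx":0,"ty":0,"tz":-20,"rx":0,"ry":0,"rz":0,"grip":70},{"tx":-25,"ty":-20,"tz":-5,"rx":0,"ry":0,"rz":0,"grip":85},{"tx":-30,"ty":-28,"tz":0,"rx":0,"ry":0,"rz":0,"grip":85}]' && python3 -m inch '[{"tx":-30,"ty":-28,"tz":0,"rx":0,"ry":0,"rz":0,"grip":85},{"tx":-30,"ty":-28,"tz":0,"rx":0,"ry":0,"rz":0,"grip":85},{"tx":-30,"ty":-28,"tz":0,"rx":0,"ry":0,"rz":0,"grip":85},{"tx":-20,"ty":-15,"tz":0,"rx":0,"ry":0,"rz":0,"grip":85},{"tx":0,"ty":0,"tz":0,"rx":0,"ry":0,"rz":0,"grip":85}]'
python3 - <<'E'
from h import *
c=cam("top");crop(c,140,90,230,165,3.4,"t8.png")
E
```

```text
time_s: 23.67
eef_pos: [0.6416, -0.0995, 0.0307]
orientation: [[-0.004, 1.0, -0.002], [1.0, 0.004, -0.0], [-0.0, -0.002, -1.0]]
force: [-0.9, 0.5, -0.3]
width: 0.822
time_s: 24.08
eef_pos: [0.6002, -0.1515, 0.12]
orientation: [[-0.012, 1.0, 0.006], [1.0, 0.012, 0.0], [-0.0, 0.006, -1.0]]
force: [-0.2, -0.9, -0.2]
width: 0.996
time_s: 24.5
eef_pos: [0.4981, -0.2712, 0.126]
orientation: [[-0.011, 1.0, 0.014], [1.0, 0.011, -0.006], [-0.006, 0.014, -1.0]]
force: [0.4, 0.3, 0.2]
width: 0.999
```

View pics/t8.png

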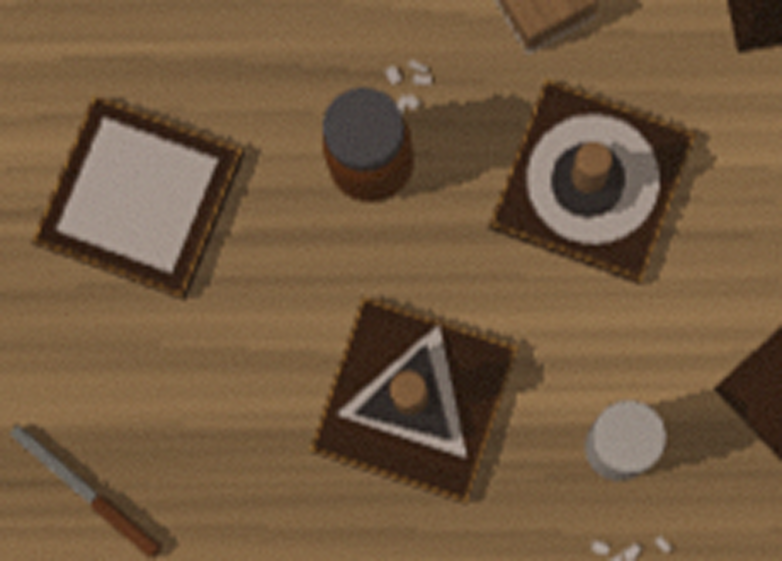

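```bash
python3 -m inch '[{"tx":-2,"ty":-7,"tz":10,"rx":0.01,"ry":0.004,"rz":0.01,"grip":85},{"tx":-2,"ty":-5,"tz":15,"rx":0,"ry":0,"rz":0,"grip":85},{"tx":0,"ty":0,"tz":15,"rx":0,"ry":0,"rz":0,"grip":85},{"tx":0,"ty":0,"tz":15,"rx":0,"ry":0,"rz":0,"grip":85},{"tx":0,"ty":0,"tz":10,"rx":0,"ry":0,"rz":0,"grip":85}]'
```

```text
time_s: 24.97
eef_pos: [0.4924, -0.2733, 0.0614]
orientation: [[-0.003, 1.0, 0.011], [1.0, 0.003, -0.003], [-0.003, 0.011, -1.0]]
force: [0.0, 0.6, -0.8]
width: 0.99
```

```bash
python3 -m inch '[{"tx":0,"ty":0,"tz":0,"rx":0,"ry":0,"rz":0,"grip":85}]'
```

```text
time_s: 25.05
eef_pos: [0.4914, -0.2715, 0.0589]
orientation: [[-0.004, 1.0, 0.008], [1.0, 0.004, -0.001], [-0.001, 0.008, -1.0]]
force: [-0.2, 0.2, 1.3]
width: 1.0
```

```bash
python3 -m inch '[{"tx":-3,"ty":-5,"tz":8,"rx":0.007,"ry":0.001,"rz":0.003,"grip":85},{"tx":-3,"ty":-3,"tz":8,"rx":0.001,"ry":0,"rz":0,"grip":85},{"tx":0,"ty":0,"tz":8,"rx":0.001,"ry":0,"rz":0,"grip":85},{"tx":0,"ty":0,"tz":2,"rx":0,"ry":0,"rz":0,"grip":85},{"tx":0,"ty":0,"tz":0,"rx":0,"ry":0,"rz":0,"grip":85}]';python3 look.py s21.png 240 60
```

```text
time_s: 25.47
eef_pos: [0.4842, -0.2767, 0.0304]
orientation: [[-0.003, 1.0, -0.003], [1.0, 0.003, 0.0], [0.0, -0.003, -1.0]]
force: [0.6, 0.2, 0.3]
width: 0.998
[ 0.4844 -0.2768  0.031 ] [-0.002  0.    -1.   ] w 0.996 F [ 1.3 -0.1  0.2] t 25.5667
```

View pics/s21.png

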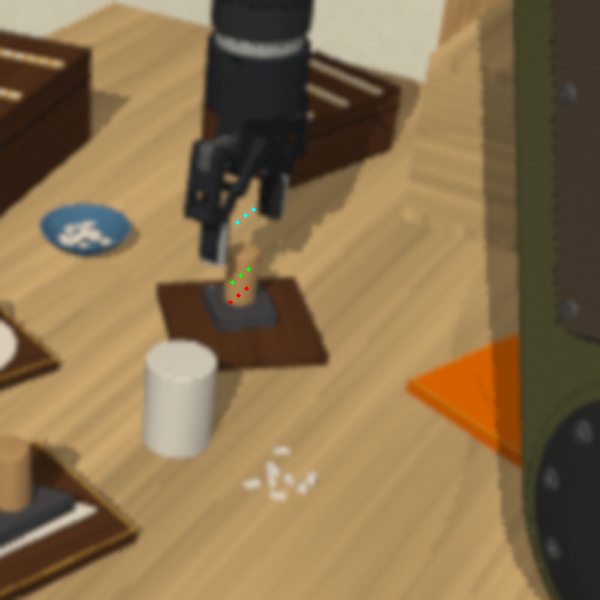

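```bash
python3 -m inch '[{"tx":0,"ty":-1,"tz":8,"rx":0,"ry":0,"rz":0,"grip":85},{"tx":0,"ty":0,"tz":9,"rx":0,"ry":0,"rz":0,"grip":85},{"tx":0,"ty":0,"tz":8,"rx":0,"ry":0,"rz":0,"grip":85},{"tx":0,"ty":0,"tz":3,"rx":0,"ry":0,"rz":0,"grip":85},{"tx":0,"ty":0,"tz":0,"rx":0,"ry":0,"rz":0,"grip":85}]'; python3 -m inch '[{"tx":0,"ty":0,"tz":0,"rx":0,"ry":0,"rz":0,"grip":15},{"tx":0,"ty":0,"tz":0,"rx":0,"ry":0,"rz":0,"grip":15},{"tx":0,"ty":0,"tz":0,"rx":0,"ry":0,"rz":0,"grip":15},{"tx":0,"ty":0,"tz":0,"rx":0,"ry":0,"rz":0,"grip":15},{"tx":0,"ty":0,"tz":0,"rx":0,"ry":0,"rz":0,"grip":15}]' 60;python3 look.py s22.png 240 60
```

```text
time_s: 26.03
eef_pos: [0.4848, -0.2777, 0.0019]
orientation: [[-0.003, 1.0, 0.001], [1.0, 0.003, -0.002], [-0.002, 0.001, -1.0]]
force: [0.8, -0.2, -0.8]
width: 0.993
time_s: 26.45
eef_pos: [0.4845, -0.2773, 0.0016]
orientation: [[-0.004, 1.0, 0.0], [1.0, 0.004, -0.001], [-0.001, 0.0, -1.0]]
force: [-1.0, 7.9, 13.5]
width: 0.3
[ 0.4847 -0.2774  0.0017] [ 0.001 -0.001 -1.   ] w 0.29 F [0.5 0.6 2.4] t 26.55
```

View pics/s22.png

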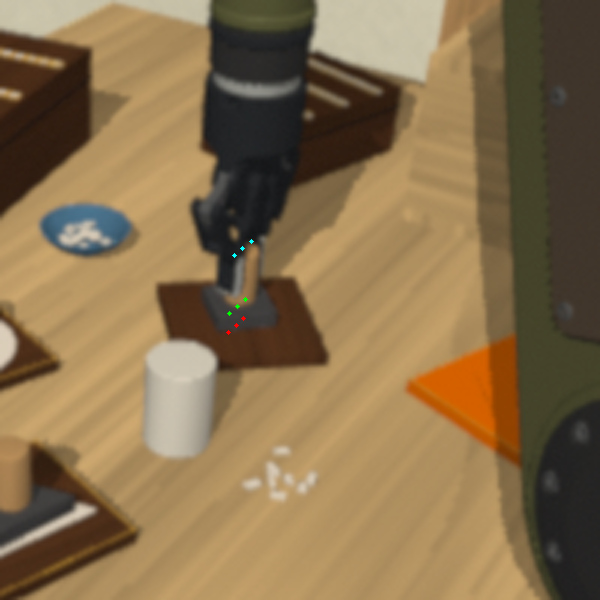

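```bash
python3 -m inch '[{"tx":0,"ty":0,"tz":-8,"rx":0,"ry":0,"rz":0,"grip":15},{"tx":0,"ty":0,"tz":-25,"rx":0,"ry":0,"rz":0,"grip":15},{"tx":0,"ty":0,"tz":-30,"rx":0,"ry":0,"rz":0,"grip":15},{"tx":0,"ty":0,"tz":-30,"rx":0,"ry":0,"rz":0,"grip":15},{"tx":0,"ty":0,"tz":-30,"rx":0,"ry":0,"rz":0,"grip":15}]' && python3 -m inch '[{"tx":15,"ty":2,"tz":-15,"rx":0,"ry":0,"rz":0,"grip":15},{"tx":28,"ty":4,"tz":0,"rx":0,"ry":0,"rz":0,"grip":15},{"tx":35,"ty":5,"tz":0,"rx":0,"ry":0,"rz":0,"grip":15},{"tx":38,"ty":5,"tz":0,"rx":0,"ry":0,"rz":0,"grip":15},{"tx":38,"ty":5,"tz":0,"rx":0,"ry":0,"rz":0,"grip":15}]'
```

```text
time_s: 27.02
eef_pos: [0.4762, -0.2729, 0.1206]
orientation: [[-0.003, 1.0, -0.018], [1.0, 0.004, 0.008], [0.008, -0.018, -1.0]]
force: [0.1, 0.4, -4.2]
width: 0.285
time_s: 27.43
eef_pos: [0.5012, -0.1245, 0.1464]
orientation: [[0.01, 1.0, -0.007], [1.0, -0.01, -0.002], [-0.003, -0.007, -1.0]]
force: [-0.1, 0.2, -3.7]
width: 0.285
```

```bash
python3 -m inch '[{"tx":38,"ty":6,"tz":0,"rx":-0.004,"ry":0.001,"rz":-0.01,"grip":15},{"tx":38,"ty":6,"tz":0,"rx":0,"ry":0,"rz":0,"grip":15},{"tx":38,"ty":6,"tz":0,"rx":0,"ry":0,"rz":0,"grip":15},{"tx":38,"ty":8,"tz":0,"rx":0,"ry":0,"rz":0,"grip":15},{"tx":38,"ty":8,"tz":0,"rx":0,"ry":0,"rz":0,"grip":15}]'
```

```text
time_s: 27.85
eef_pos: [0.5329, 0.0733, 0.1471]
orientation: [[0.002, 1.0, -0.004], [1.0, -0.002, -0.003], [-0.003, -0.004, -1.0]]
force: [1.6, -0.1, -3.5]
width: 0.287
```

```bash
python3 -m inch '[{"tx":32,"ty":18,"tz":0,"rx":-0.003,"ry":0.001,"rz":0,"grip":15},{"tx":32,"ty":20,"tz":0,"rx":0,"ry":0,"rz":0,"grip":15},{"tx":32,"ty":22,"tz":0,"rx":0,"ry":0,"rz":0,"grip":15},{"tx":25,"ty":22,"tz":0,"rx":0,"ry":0,"rz":0,"grip":15},{"tx":10,"ty":10,"tz":0,"rx":0,"ry":0,"rz":0,"grip":15}]' && python3 -m inch '[{"tx":0,"ty":0,"tz":0,"rx":0,"ry":0,"rz":0,"grip":15},{"tx":0,"ty":0,"tz":0,"rx":0,"ry":0,"rz":0,"grip":15}]'
```

```text
time_s: 28.27
eef_pos: [0.623, 0.2169, 0.1463]
orientation: [[-0.005, 1.0, -0.005], [1.0, 0.005, -0.002], [-0.002, -0.005, -1.0]]
force: [0.5, 0.0, -3.8]
width: 0.289
time_s: 28.43
eef_pos: [0.6238, 0.2201, 0.1448]
orientation: [[-0.009, 1.0, -0.006], [1.0, 0.009, -0.003], [-0.003, -0.006, -1.0]]
force: [-0.4, -0.5, -4.0]
width: 0.289
```

```bash
python3 -m inch '[{"tx":7,"ty":6,"tz":18,"rx":-0.003,"ry":0.001,"rz":0.005,"grip":15},{"tx":6,"ty":5,"tz":25,"rx":0,"ry":0,"rz":0,"grip":15},{"tx":0,"ty":0,"tz":25,"rx":0,"ry":0,"rz":0,"grip":15},{"tx":0,"ty":0,"tz":20,"rx":0,"ry":0,"rz":0,"grip":15},{"tx":0,"ty":0,"tz":10,"rx":0,"ry":0,"rz":0,"grip":15}]' && python3 -m inch '[{"tx":0,"ty":0,"tz":0,"rx":0,"ry":0,"rz":0,"grip":15}]'
```

```text
time_s: 28.85
eef_pos: [0.6337, 0.2284, 0.0478]
orientation: [[-0.0, 1.0, 0.0], [1.0, 0.0, -0.003], [-0.003, 0.0, -1.0]]
force: [-0.6, -0.5, -4.7]
width: 0.286
time_s: 28.93
eef_pos: [0.6309, 0.2263, 0.0452]
orientation: [[0.001, 1.0, -0.005], [1.0, -0.001, -0.005], [-0.005, -0.005, -1.0]]
force: [-0.2, -1.6, -5.2]
width: 0.29
```

```bash
python3 -m inch '[{"tx":4,"ty":3,"tz":8,"rx":-0.003,"ry":0.004,"rz":0,"grip":15},{"tx":4,"ty":3,"tz":8,"rx":0,"ry":0,"rz":0,"grip":15},{"tx":0,"ty":0,"tz":8,"rx":0,"ry":0,"rz":0,"grip":15},{"tx":0,"ty":0,"tz":4,"rx":0,"ry":0,"rz":0,"grip":15},{"tx":0,"ty":0,"tz":0,"rx":0,"ry":0,"rz":0,"grip":15}]'
python3 - <<'E'
from wl import *
z=ctrl.observe()["eef_pos"][2]
wlook("w9.png",x[0],x[1],z+.0103,50,200,w=125,h=100,k=6,foot=None)
E
```

```text
time_s: 29.35
eef_pos: [0.6387, 0.2334, 0.0186]
orientation: [[0.003, 1.0, 0.002], [1.0, -0.003, 0.0], [0.0, 0.002, -1.0]]
force: [-0.3, -0.2, -3.9]
width: 0.287
[0.639  0.2335 0.0196] [ 0.003  0.    -1.   ] [ 0.6 -0.1 -3.5] 29.5
```

View pics/w9.png

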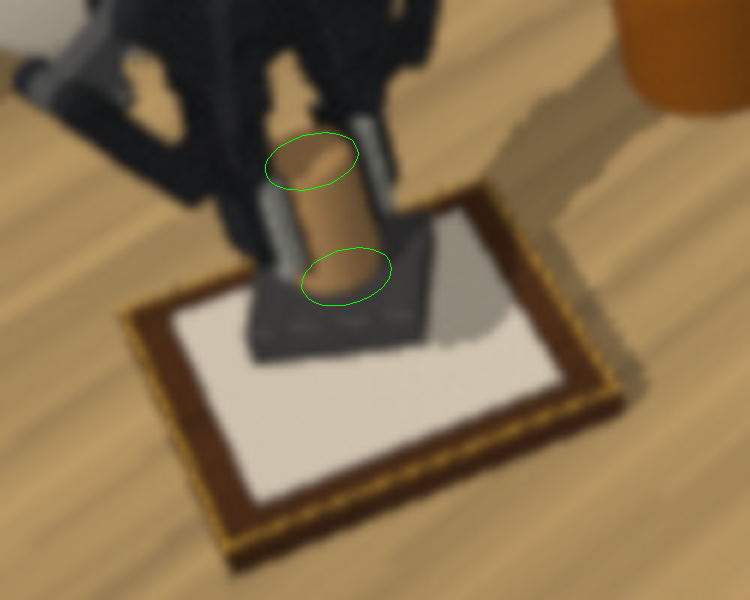

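```bash
python3 -m inch '[{"tx":0,"ty":-1.5,"tz":5,"rx":0.002,"ry":0,"rz":0,"grip":15},{"tx":0,"ty":-1,"tz":5,"rx":0,"ry":0,"rz":0,"grip":15},{"tx":0,"ty":0,"tz":3,"rx":0,"ry":0,"rz":0,"grip":15},{"tx":0,"ty":0,"tz":1,"rx":0,"ry":0,"rz":0,"grip":15}]'
python3 - <<'E'
from wl import *
z=ctrl.observe()["eef_pos"][2]
wlook("w10.png",x[0],x[1],z+.0103,50,200,w=125,h=100,k=6,foot="sq",yaw=np.radians(0))
E
```

```text
time_s: 29.83
eef_pos: [0.6376, 0.2342, 0.0063]
orientation: [[0.003, 1.0, 0.003], [1.0, -0.003, 0.001], [0.001, 0.003, -1.0]]
force: [-0.6, 0.6, -4.7]
width: 0.289
[0.6378 0.2342 0.0067] [ 0.004  0.002 -1.   ] [ 0.8  0.4 -4. ] 29.9833
```

View pics/w10.png

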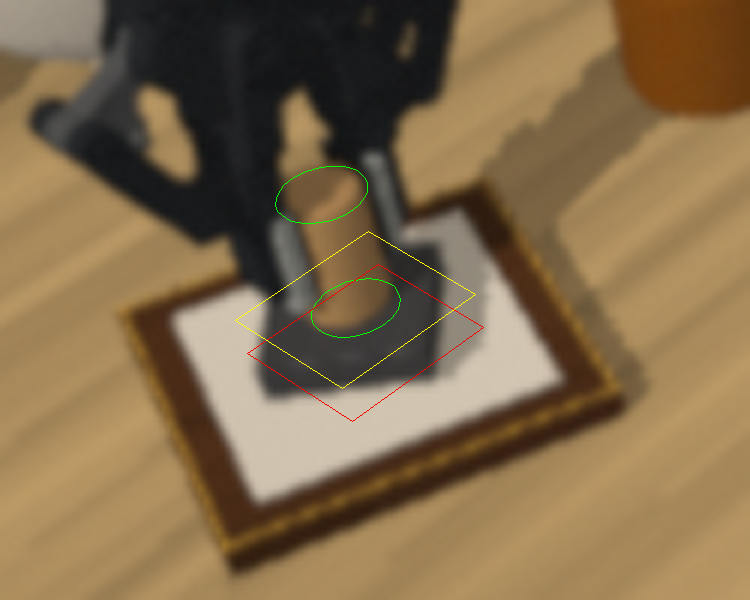

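```bash
python3 -m inch '[{"tx":0,"ty":-1,"tz":1.5,"rx":0.002,"ry":0,"rz":0,"grip":15},{"tx":0,"ty":0,"tz":1,"rx":0,"ry":0,"rz":0,"grip":15},{"tx":0,"ty":0,"tz":1,"rx":0,"ry":0,"rz":0,"grip":15}]'
```

```text
time_s: 30.23
eef_pos: [0.6373, 0.2344, 0.0036]
orientation: [[0.003, 1.0, 0.003], [1.0, -0.003, 0.002], [0.002, 0.003, -1.0]]
force: [-0.3, 0.4, -3.8]
width: 0.285
```

```bash
python3 -m inch '[{"tx":0,"ty":0,"tz":1,"rx":0,"ry":0,"rz":0,"grip":15}]'
```

```text
time_s: 30.32
eef_pos: [0.6374, 0.2344, 0.0026]
orientation: [[0.003, 1.0, 0.003], [1.0, -0.003, 0.002], [0.002, 0.003, -1.0]]
force: [0.8, -0.6, -4.3]
width: 0.286
```

```bash
python3 -m inch '[{"tx":0,"ty":0,"tz":1,"rx":0,"ry":0,"rz":0,"grip":15}]'
```

```text
time_s: 30.4
eef_pos: [0.6376, 0.2345, 0.0018]
orientation: [[0.003, 1.0, 0.003], [1.0, -0.003, 0.002], [0.002, 0.003, -1.0]]
force: [-2.9, -0.6, 6.1]
width: 0.288
```

```bash
python3 -m inch '[{"tx":0,"ty":0,"tz":0.7,"rx":0,"ry":0,"rz":0,"grip":15}]'
```

```text
time_s: 30.48
eef_pos: [0.6377, 0.2346, 0.0018]
orientation: [[0.003, 1.0, 0.003], [1.0, -0.003, 0.002], [0.002, 0.003, -1.0]]
force: [-4.4, -1.0, 7.0]
width: 0.287
```

Standing on the board; release, rise and back off so the top camera sees it.

```bash
python3 -m inch '[{"tx":0,"ty":0,"tz":-0.3,"rx":0,"ry":0,"rz":0,"grip":40},{"tx":0,"ty":0,"tz":0,"rx":0,"ry":0,"rz":0,"grip":60},{"tx":0,"ty":0,"tz":-3,"rx":0,"ry":0,"rz":0,"grip":70},{"tx":0,"ty":0,"tz":-8,"rx":0,"ry":0,"rz":0,"grip":70},{"tx":0,"ty":0,"tz":-15,"rx":0,"ry":0,"rz":0,"grip":70}]' && python3 -m inch '[{"tx":0,"ty":0,"tz":-25,"rx":0,"ry":0,"rz":0,"grip":70},{"tx":0,"ty":0,"tz":-30,"rx":0,"ry":0,"rz":0,"grip":70},{"tx":0,"ty":0,"tz":-30,"rx":0,"ry":0,"rz":0,"grip":70},{"tx":10,"ty":-25,"tz":-15,"rx":0,"ry":0,"rz":0,"grip":85},{"tx":15,"ty":-38,"tz":0,"rx":0,"ry":0,"rz":0,"grip":85}]' && python3 -m inch '[{"tx":18,"ty":-36,"tz":0,"rx":0,"ry":0,"rz":0,"grip":85},{"tx":20,"ty":-35,"tz":0,"rx":0,"ry":0,"rz":0,"grip":85},{"tx":25,"ty":-30,"tz":0,"rx":0,"ry":0,"rz":0,"grip":85},{"tx":30,"ty":-25,"tz":0,"rx":0,"ry":0,"rz":0,"grip":85},{"tx":30,"ty":-15,"tz":0,"rx":0,"ry":0,"rz":0,"grip":85}]' && python3 -m inch '[{"tx":30,"ty":-20,"tz":0,"rx":0,"ry":0,"rz":0,"grip":85},{"tx":30,"ty":-20,"tz":0,"rx":0,"ry":0,"rz":0,"grip":85},{"tx":20,"ty":-15,"tz":0,"rx":0,"ry":0,"rz":0,"grip":85},{"tx":0,"ty":0,"tz":0,"rx":0,"ry":0,"rz":0,"grip":85},{"tx":0,"ty":0,"tz":0,"rx":0,"ry":0,"rz":0,"grip":85}]'
python3 - <<'E'
from h import *
c=cam("top");crop(c,140,90,290,165,2.75,"t9.png")
c=cam("side");cv2.imwrite("pics/side9.png",c["img"][:,:,::-1])
E
```

```text
time_s: 30.9
eef_pos: [0.6372, 0.2343, 0.028]
orientation: [[0.003, 1.0, 0.002], [1.0, -0.003, 0.002], [0.002, 0.002, -1.0]]
force: [-0.2, 1.3, -0.2]
width: 0.818
time_s: 31.32
eef_pos: [0.5807, 0.2582, 0.1376]
orientation: [[0.01, 1.0, 0.011], [1.0, -0.01, 0.004], [0.004, 0.011, -1.0]]
force: [-0.0, 1.1, 0.2]
width: 0.994
time_s: 31.73
eef_pos: [0.4367, 0.3845, 0.1452]
orientation: [[0.017, 1.0, 0.021], [1.0, -0.017, 0.01], [0.01, 0.021, -1.0]]
force: [0.8, 0.4, 0.3]
width: 0.997
time_s: 32.15
eef_pos: [0.3767, 0.4767, 0.1513]
orientation: [[0.008, 1.0, 0.026], [1.0, -0.008, 0.019], [0.019, 0.026, -0.999]]
force: [0.5, 0.8, -0.5]
width: 0.996
```

View pics/t9.png

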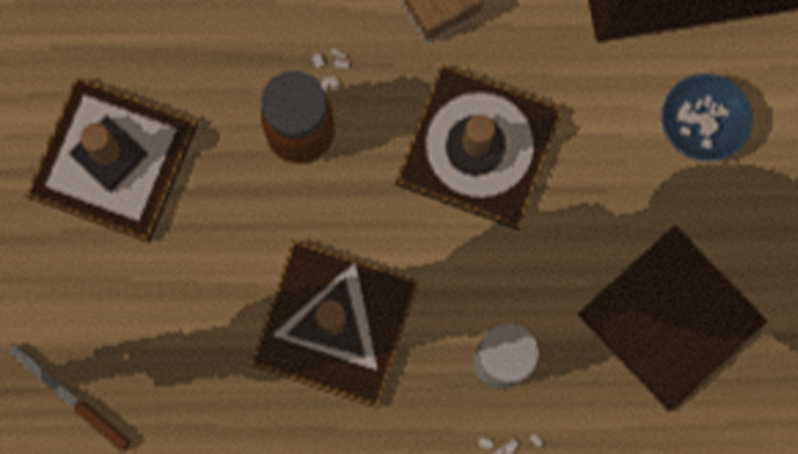

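View pics/side9.png

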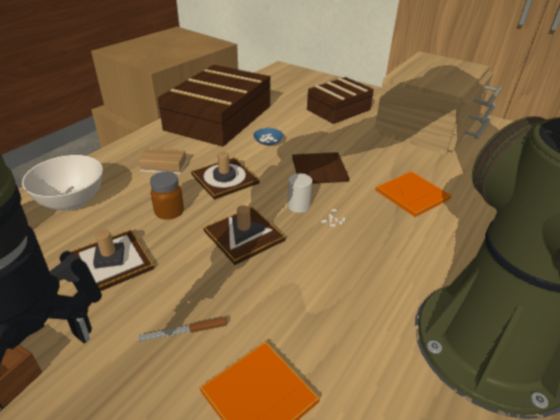

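Run:
```python
from fit import *
c=cam("top");print(ctrl.observe()["force"].round(1),ctrl.observe()["time_s"])
tiles=[]
th=np.linspace(0,2*np.pi,50)
for cx,cy,u,v,sh in((x[0],x[1],148,112,"sq"),(x[3],x[4],282,108,"rd"),(x[6],x[7],228,173,"tr")):
    k=6;w=66
    im=cv2.resize(c["img"][v:v+w,u:u+w],None,fx=4,fy=4,interpolation=cv2.INTER_CUBIC);k=4
    f=lambda P:(((pr(T,x[18:24],P)-[u,v]+.5)*k).round().astype(np.int32)).reshape(-1,1,2)
    ring=lambda r,z:[[cx+r*np.cos(t),cy+r*np.sin(t),z] for t in th]
    cv2.polylines(im,[f(ring(.027,.012))],True,(255,0,0),1);cv2.polylines(im,[f(ring(.027,.026))],True,(255,255,0),1)
    cv2.polylines(im,[f(ring(.013,.072))],True,(0,255,0),1);cv2.polylines(im,[f(ring(.049,.012))],True,(0,0,255),1)
    tiles.append(im)
cv2.imwrite("pics/final.png",np.hstack(tiles)[:,:,::-1])
```

```text
[0.3 0.2 0.4] 32.4
```

View pics/final.png

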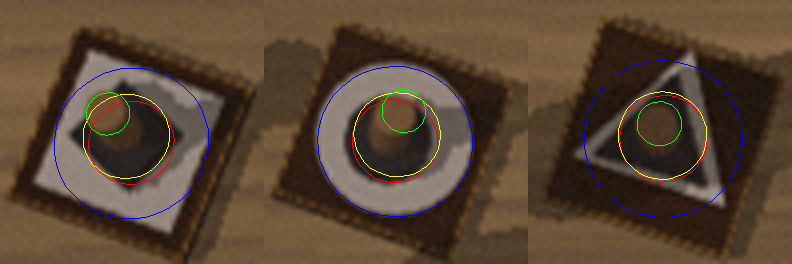

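The square and triangle weights are centred within about 2 mm. The round foot sits about 5 mm to the left (+y) of its disc's middle, so I'll go back and correct it, as there is time.

```bash
python3 -m inch '[{"tx":-20,"ty":9,"tz":0,"rx":0.02,"ry":-0.016,"rz":-0.006,"grip":85},{"tx":-36,"ty":17,"tz":0,"rx":0,"ry":0,"rz":0,"grip":85},{"tx":-37,"ty":17,"tz":0,"rx":0,"ry":0,"rz":0,"grip":85},{"tx":-37,"ty":17,"tz":0,"rx":0,"ry":0,"rz":0,"grip":85},{"tx":-37,"ty":17,"tz":0,"rx":0,"ry":0,"rz":0,"grip":85}]' && python3 -m inch '[{"tx":-37,"ty":17,"tz":0,"rx":0,"ry":0,"rz":0,"grip":85},{"tx":-37,"ty":17,"tz":0,"rx":0,"ry":0,"rz":0,"grip":85},{"tx":-37,"ty":17,"tz":0,"rx":0,"ry":0,"rz":0,"grip":85},{"tx":-37,"ty":17,"tz":0,"rx":0,"ry":0,"rz":0,"grip":85},{"tx":-37,"ty":17,"tz":0,"rx":0,"ry":0,"rz":0,"grip":85}]'
```

```text
time_s: 32.82
eef_pos: [0.456, 0.3051, 0.1498]
orientation: [[0.002, 1.0, 0.004], [1.0, -0.002, 0.004], [0.004, 0.004, -1.0]]
force: [0.9, 0.5, -0.0]
width: 0.991
time_s: 33.23
eef_pos: [0.5392, 0.1136, 0.1502]
orientation: [[0.011, 1.0, 0.006], [1.0, -0.011, 0.004], [0.004, 0.006, -1.0]]
force: [0.7, 0.3, -0.3]
width: 0.993
```

```bash
python3 -m inch '[{"tx":-37,"ty":18,"tz":0,"rx":0.004,"ry":-0.003,"rz":-0.01,"grip":85},{"tx":-37,"ty":18,"tz":0,"rx":0,"ry":0,"rz":0,"grip":85},{"tx":-37,"ty":18,"tz":0,"rx":0,"ry":0,"rz":0,"grip":85},{"tx":-37,"ty":16,"tz":0,"rx":0,"ry":0,"rz":0,"grip":85},{"tx":-30,"ty":10,"tz":0,"rx":0,"ry":0,"rz":0,"grip":85}]' && python3 -m inch '[{"tx":-5,"ty":3,"tz":0,"rx":0,"ry":0,"rz":0,"grip":85},{"tx":0,"ty":0,"tz":10,"rx":0,"ry":0,"rz":0,"grip":85},{"tx":0,"ty":0,"tz":15,"rx":0,"ry":0,"rz":0,"grip":85},{"tx":0,"ty":0,"tz":15,"rx":0,"ry":0,"rz":0,"grip":85},{"tx":0,"ty":0,"tz":10,"rx":0,"ry":0,"rz":0,"grip":85}]'
```

```text
time_s: 33.65
eef_pos: [0.6157, -0.0737, 0.1509]
orientation: [[0.013, 1.0, 0.003], [1.0, -0.013, -0.0], [-0.0, 0.003, -1.0]]
force: [0.2, 0.7, -0.1]
width: 0.998
time_s: 34.07
eef_pos: [0.6202, -0.0913, 0.0996]
orientation: [[0.03, 1.0, 0.007], [1.0, -0.03, -0.003], [-0.003, 0.007, -1.0]]
force: [-1.4, 1.4, -1.4]
width: 0.994
```

```bash
python3 -m inch '[{"tx":-3,"ty":10,"tz":10,"rx":0.004,"ry":0.002,"rz":-0.02,"grip":85},{"tx":-3,"ty":9,"tz":15,"rx":0,"ry":0,"rz":0,"grip":85},{"tx":0,"ty":0,"tz":15,"rx":0,"ry":0,"rz":0,"grip":85},{"tx":0,"ty":0,"tz":10,"rx":0,"ry":0,"rz":0,"grip":85},{"tx":0,"ty":0,"tz":3,"rx":0,"ry":0,"rz":0,"grip":85}]' && python3 -m inch '[{"tx":0,"ty":0,"tz":0,"rx":0,"ry":0,"rz":0,"grip":85}]'
```

```text
time_s: 34.48
eef_pos: [0.6342, -0.094, 0.0398]
orientation: [[0.007, 1.0, -0.004], [1.0, -0.007, 0.002], [0.002, -0.004, -1.0]]
force: [-0.5, 0.4, -0.4]
width: 0.997
time_s: 34.57
eef_pos: [0.6328, -0.0933, 0.0385]
orientation: [[0.006, 1.0, -0.006], [1.0, -0.006, 0.002], [0.002, -0.006, -1.0]]
force: [-1.4, 0.6, 0.2]
width: 0.998
```

```bash
python3 -m inch '[{"tx":-3,"ty":4,"tz":2,"rx":-0.004,"ry":-0.001,"rz":-0.004,"grip":85},{"tx":-3,"ty":4,"tz":0,"rx":0,"ry":0,"rz":0,"grip":85},{"tx":0,"ty":1,"tz":5,"rx":0,"ry":0,"rz":0,"grip":85},{"tx":0,"ty":0,"tz":0,"rx":0,"ry":0,"rz":0,"grip":85}]' ;python3 look.py s30.png 130 30
```

```text
time_s: 34.9
eef_pos: [0.6432, -0.0991, 0.0331]
orientation: [[0.001, 1.0, 0.001], [1.0, -0.001, 0.001], [0.001, 0.001, -1.0]]
force: [0.1, 0.2, -0.1]
width: 0.997
[ 0.6436 -0.0992  0.0339] [ 0.002  0.    -1.   ] w 0.991 F [-0.3 -0.7 -0.4] t 35.0
```

View pics/s30.png

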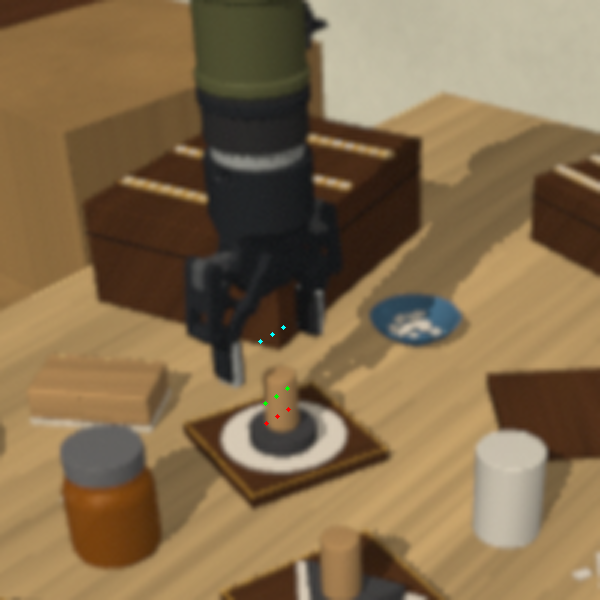

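```bash
python3 -m inch '[{"tx":0,"ty":-1,"tz":8,"rx":0.001,"ry":0,"rz":0,"grip":85},{"tx":0,"ty":0,"tz":9,"rx":0.001,"ry":0,"rz":0,"grip":85},{"tx":0,"ty":0,"tz":8,"rx":0,"ry":0,"rz":0,"grip":85},{"tx":0,"ty":0,"tz":4,"rx":0,"ry":0,"rz":0,"grip":85},{"tx":0,"ty":0,"tz":0,"rx":0,"ry":0,"rz":0,"grip":85}]' && python3 -m inch '[{"tx":0,"ty":0,"tz":0,"rx":0,"ry":0,"rz":0,"grip":15},{"tx":0,"ty":0,"tz":0,"rx":0,"ry":0,"rz":0,"grip":15},{"tx":0,"ty":0,"tz":0,"rx":0,"ry":0,"rz":0,"grip":15},{"tx":0,"ty":0,"tz":0,"rx":0,"ry":0,"rz":0,"grip":15},{"tx":0,"ty":0,"tz":0,"rx":0,"ry":0,"rz":0,"grip":15}]' 60
```

```text
time_s: 35.47
eef_pos: [0.6425, -0.0992, 0.0024]
orientation: [[0.001, 1.0, 0.0], [1.0, -0.001, 0.0], [0.0, 0.0, -1.0]]
force: [-0.5, 0.0, -0.8]
width: 0.992
time_s: 35.88
eef_pos: [0.6418, -0.0991, 0.0016]
orientation: [[0.001, 1.0, -0.001], [1.0, -0.001, 0.0], [0.0, -0.001, -1.0]]
force: [0.1, -1.6, 1.4]
width: 0.296
```

```bash
python3 -m inch '[{"tx":0,"ty":0,"tz":-4,"rx":0,"ry":0,"rz":0,"grip":15},{"tx":-2.5,"ty":0,"tz":0,"rx":0,"ry":0,"rz":0,"grip":15},{"tx":-2,"ty":0,"tz":0,"rx":0,"ry":0,"rz":0,"grip":15},{"tx":0,"ty":0,"tz":1,"rx":0,"ry":0,"rz":0,"grip":15}]'
```

```text
time_s: 36.22
eef_pos: [0.6414, -0.1039, 0.0049]
orientation: [[0.001, 1.0, -0.002], [1.0, -0.001, 0.0], [0.0, -0.002, -1.0]]
force: [-0.2, -0.5, -3.6]
width: 0.286
```

```bash
python3 -m inch '[{"tx":0,"ty":0,"tz":1,"rx":0,"ry":0,"rz":0,"grip":15}]'
```

```text
time_s: 36.3
eef_pos: [0.6412, -0.104, 0.0036]
orientation: [[0.001, 1.0, -0.002], [1.0, -0.001, 0.001], [0.001, -0.002, -1.0]]
force: [-0.3, -0.1, -3.7]
width: 0.289
```

```bash
python3 -m inch '[{"tx":0,"ty":0,"tz":1,"rx":0,"ry":0,"rz":0,"grip":15}]'
```

```text
time_s: 36.38
eef_pos: [0.641, -0.1041, 0.0023]
orientation: [[0.001, 1.0, -0.003], [1.0, -0.001, 0.001], [0.001, -0.003, -1.0]]
force: [-0.1, -0.9, -2.4]
width: 0.291
```

```bash
python3 -m inch '[{"tx":0,"ty":0,"tz":1,"rx":-0.001,"ry":0,"rz":0,"grip":15}]'
```

```text
time_s: 36.47
eef_pos: [0.641, -0.1041, 0.0016]
orientation: [[0.001, 1.0, -0.002], [1.0, -0.001, 0.001], [0.001, -0.002, -1.0]]
force: [-4.0, 0.7, 12.0]
width: 0.287
```

Contact again at the same height as at the grip. Release, rise, move away towards the spare board side.

```bash
python3 -m inch '[{"tx":0,"ty":0,"tz":-0.3,"rx":0,"ry":0,"rz":0,"grip":40},{"tx":0,"ty":0,"tz":0,"rx":0,"ry":0,"rz":0,"grip":60},{"tx":0,"ty":0,"tz":-3,"rx":0,"ry":0,"rz":0,"grip":70},{"tx":0,"ty":0,"tz":-8,"rx":0,"ry":0,"rz":0,"grip":70},{"tx":0,"ty":0,"tz":-15,"rx":0,"ry":0,"rz":0,"grip":70}]' && python3 -m inch '[{"tx":0,"ty":0,"tz":-25,"rx":0,"ry":0,"rz":0,"grip":70},{"tx":0,"ty":0,"tz":-30,"rx":0,"ry":0,"rz":0,"grip":70},{"tx":0,"ty":0,"tz":-30,"rx":0,"ry":0,"rz":0,"grip":70},{"tx":-25,"ty":-20,"tz":-10,"rx":0,"ry":0,"rz":0,"grip":85},{"tx":-30,"ty":-28,"tz":0,"rx":0,"ry":0,"rz":0,"grip":85}]' && python3 -m inch '[{"tx":-30,"ty":-28,"tz":0,"rx":0,"ry":0,"rz":0,"grip":85},{"tx":-30,"ty":-28,"tz":0,"rx":0,"ry":0,"rz":0,"grip":85},{"tx":-30,"ty":-28,"tz":0,"rx":0,"ry":0,"rz":0,"grip":85},{"tx":-20,"ty":-15,"tz":0,"rx":0,"ry":0,"rz":0,"grip":85},{"tx":0,"ty":0,"tz":0,"rx":0,"ry":0,"rz":0,"grip":85}]' && python3 -m inch '[{"tx":0,"ty":0,"tz":0,"rx":0,"ry":0,"rz":0,"grip":85},{"tx":0,"ty":0,"tz":0,"rx":0,"ry":0,"rz":0,"grip":85}]'
python3 - <<'E'
from h import *
c=cam("top");crop(c,140,90,230,165,3.4,"t10.png")
c=cam("side");crop(c,60,120,260,190,3,"s31.png")
print(ctrl.observe()["force"],abs(ctrl.observe()["dq"]).max())
E
```

```text
time_s: 36.88
eef_pos: [0.6395, -0.1037, 0.027]
orientation: [[0.001, 1.0, -0.005], [1.0, -0.001, 0.001], [0.001, -0.005, -1.0]]
force: [-0.1, -0.0, -0.1]
width: 0.819
time_s: 37.3
eef_pos: [0.5974, -0.1554, 0.132]
orientation: [[-0.008, 1.0, 0.003], [1.0, 0.008, 0.002], [0.002, 0.003, -1.0]]
force: [-0.2, -1.1, -0.1]
width: 0.992
time_s: 37.72
eef_pos: [0.4952, -0.2747, 0.1397]
orientation: [[-0.007, 1.0, 0.013], [1.0, 0.007, -0.006], [-0.006, 0.013, -1.0]]
force: [-0.0, 0.3, -0.1]
width: 0.996
time_s: 37.88
eef_pos: [0.495, -0.276, 0.1417]
orientation: [[-0.003, 1.0, 0.015], [1.0, 0.004, -0.006], [-0.006, 0.015, -1.0]]
force: [0.8, 0.2, 0.4]
width: 0.996
[ 0.54027914 -0.47196231 -0.73108522] 0.6972550516376923
```

View pics/t10.png

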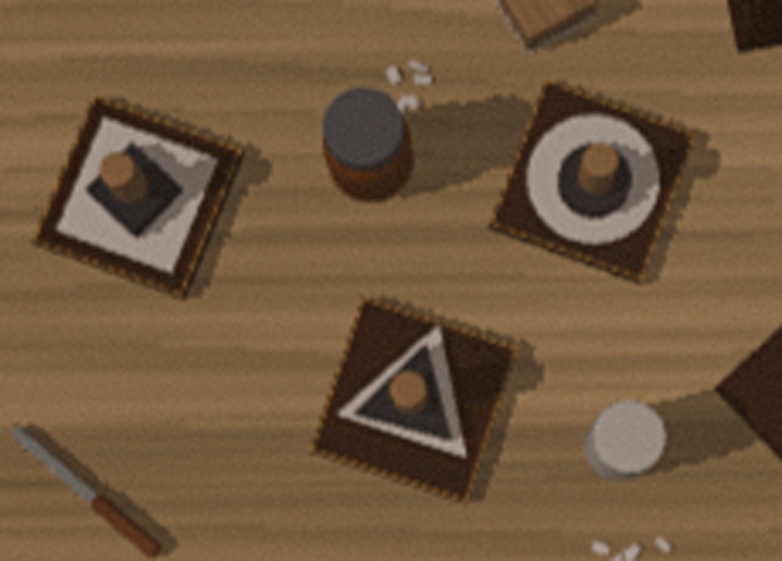

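View pics/s31.png

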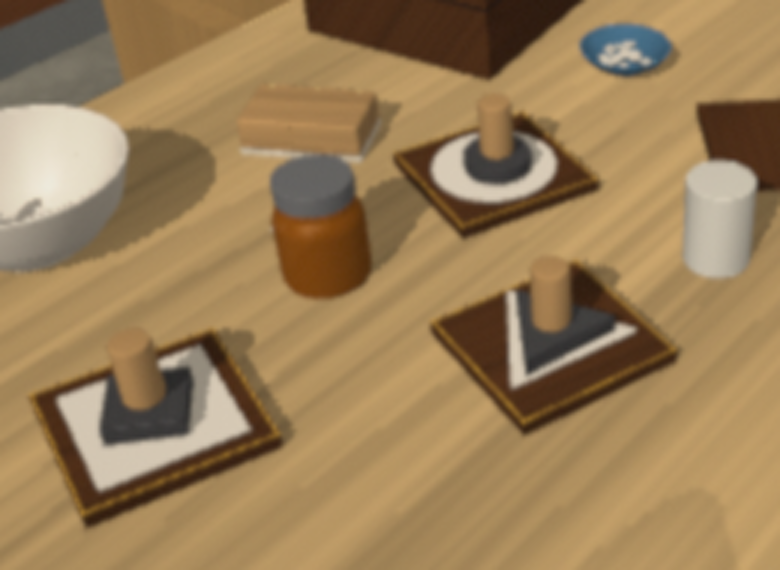

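The top crop (`t10.png`) shows the round foot at (594,179) on a disc centred at (593,179). The square foot is at (134,190) on a motif centred at (138,195), and the triangle foot sits evenly inside its motif at about (408,393). All three are upright, the spare board is empty, and the jar, wax and file are where they were. The arm is clear, so I'm handing in.

```bash
python3 -c "
from bench import ticket
print(ticket.close_job())"
```

```text
the job is handed in; nothing more can be done
None
```

All three weights now stand upright on the panels that match their feet, and I handed the job in at about 38 s of the 90 s.

**What I did:** I parked the square weight near the middle of the spare board. Then I moved the triangle weight to the triangle panel, the round weight to the round panel, and the square weight from the spare board to the square panel. Each was lowered in steps of about 1 mm until the wrist force showed contact, then released. No weight touched the bench.

**Last checks:** In the last pictures from both cameras, each foot is within about 3 mm of the middle of its motif. The spare board is empty, the arm touches nothing, and the jar, wax cylinder, file and orange boards look unmoved.

**What disagreed:**
- **TCP height:** Both cameras, and the lack of contact, showed the fingertips about 30–45 mm higher than the reported TCP. I set the grip heights from the pictures and the set-down heights from contact force.
- **Round weight:** The side view misled me by a few millimetres, and the top view then showed it about 5 mm off centre. I picked it up again and moved it to the middle.
- **Set-down force:** The highest force I read when setting a weight down was about 20 N.

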